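# Pack the dressing pots from the counter chiller and stack the tubs

### The job

Pack the salad order: slide the chiller's thumb latch sideways so that its sprung cover flies open, and move every dressing pot that is inside to the nearer-to-the-chiller of the two white tubs, standing upright on its floor. Press the chiller's cover shut again until it latches, and put the other, empty tub on top of the packed one, turned end for end so that it stands on the rim lugs all round, level, and does not nest down onto the pots. Do not knock over or push about the bottle, bowl, jar and cup on the counter.

Things in the scene. Friction and masses are not known exactly. Their poses are not given: they have to be found in the camera images.
- chiller: white box-shaped chiller, fixed, 220 (its x) x 220 (y) mm, 72 mm high. Origin on the counter below the chamber; z up. Chamber inside: x -98 to 98, y -74 to 80 mm, floor at 8, rim at 72 mm, open at the top. The cover is hinged along the +y side; a console with the latch runs along the -y side (y -132 to -82 mm, top at 70 mm).
- cover (a joint): hinge of the chiller's grey cover, rad: 0 shut, 1.66 fully open (just past upright on the +y side). Plate 216 (x) x 162 (from the hinge towards -y) x 6 mm. Once unlatched, a spring (about 1 N at the free edge) opens it in about 1 s and keeps it open. To shut it push its outer face over and down; near 0 it takes about 5 N at the free edge for its tab to snap under the latch by itself.
- latch (a joint): slide of the thumb latch, m: 0 at rest (it holds a shut cover), up to 0.018 along the chiller's +x. The cover is freed once it is slid beyond about 0.011. A spring returns it (1.6 N at rest, 3.2 N at 0.018).
- latch_knob (a point): centre of the top of the latch's black thumb knob, a block 18 mm (chiller x) by 16 mm (y) that stands 26 mm above the console; at rest it lies at x = 12, y = -116, z = 97 mm in the chiller's frame. It can be pinched along x or pushed from its -x face.
- cover_edge (a point): middle of the free edge of the cover, on its outer face; 162 mm from the hinge line.
- cover_hinge (a point): middle of the cover's hinge line, on the underside of the cover: x = 0, y = 80, z = 73 mm in the chiller's frame; the line runs along the chiller's x.
- tub_low: white stack-nest tub, about 0.26 kg, loose. Rim 210 (its x) x 160 (y) mm outside, 84 mm high; the top 24 mm is an upright rim band 9 mm thick that can be pinched from above; below it thin walls taper to a foot 174 x 124 mm; floor 4 mm thick. Origin under its centre, x along it. This one is to be packed: it stands in the middle, next to the chiller.
- tub_top: white stack-nest tub, about 0.26 kg, loose. Rim 210 (its x) x 160 (y) mm outside, 84 mm high; the top 24 mm is an upright rim band 9 mm thick that can be pinched from above; below it thin walls taper to a foot 174 x 124 mm; floor 4 mm thick. Origin under its centre, x along it. This empty one goes on top: it stands beyond tub_low from the chiller.
- tub_low_lug_end (a point): middle of the top of the rim band at the +x (lug) end of tub_low, 100.5 mm from its centre, 84 mm up. Lugs of each tub: ledges 74 mm above its underside, one at the +x end (38 mm wide, reaching in to x = 74 mm), one on each long side at x = -38 mm (30 mm wide, in to |y| = 51 mm); stops behind leave a stacked foot 5 mm play (7 at the end).
- tub_low_plain_end (a point): middle of the top of the rim band at the -x end of tub_low (no lug), 100.5 mm from its centre, 84 mm up. Below each lug the tub's wall is set in as an upright channel: inside faces at x = 68 mm for |y| < 23 mm, and at |y| = 45 mm for x from -56 to -20 mm. Elsewhere the floor inside is 168 x 118 mm.
- tub_top_lug_end (a point): middle of the top of the rim band at the +x (lug) end of tub_top, 100.5 mm from its centre, 84 mm up. Same way round as the tub below, a tub nests: the lugs run up its channels. Turned 180 degrees, its foot rests on the lugs, underside 74 mm above the lower tub's underside, centres in line. It starts roughly the same way round as tub_low.
- tub_top_plain_end (a point): middle of the top of the rim band at the -x end of tub_top, 100.5 mm from its centre, 84 mm up. This end has no lug, only the plain 9 mm rim band, and is good to pinch; held there, the far end sags by about 0.1 rad and lands some 15 mm early.
- pot1: small lidded steel dressing pot no. 1: upright round can 34 mm in diameter, 60 mm tall, 0.06 to 0.11 kg, white lid 35 mm across. Origin at the centre of its underside, z up along it. It starts standing in the chiller. None if this pot is absent today (2 to 4 of the four are there).
- pot2: small lidded steel dressing pot no. 2: upright round can 34 mm in diameter, 60 mm tall, 0.06 to 0.11 kg, white lid 35 mm across. Origin at the centre of its underside, z up along it. It starts standing in the chiller. None if this pot is absent today (2 to 4 of the four are there).
- pot3: small lidded steel dressing pot no. 3: upright round can 34 mm in diameter, 60 mm tall, 0.06 to 0.11 kg, white lid 35 mm across. Origin at the centre of its underside, z up along it. It starts standing in the chiller. None if this pot is absent today (2 to 4 of the four are there).
- pot4: small lidded steel dressing pot no. 4: upright round can 34 mm in diameter, 60 mm tall, 0.06 to 0.11 kg, white lid 35 mm across. Origin at the centre of its underside, z up along it. It starts standing in the chiller. None if this pot is absent today (2 to 4 of the four are there).
- dressing_bottle: white dressing bottle, 64 mm in diameter, 190 mm tall; origin under its centre. A bystander: leave it alone.
- bowl: steel bowl, 150 mm across, 70 mm tall; origin under its centre. A bystander: leave it alone.
- salt_jar: glass jar, 52 mm in diameter, 85 mm tall; origin under its centre. A bystander: leave it alone.
- cup: white cup, 72 mm across, 75 mm tall; origin under its centre. A bystander: leave it alone.

How it is judged:
By the outcome, as a careful person would: the job done as asked, in the order asked, and still so for the second after the job is handed in, with the robot touching nothing.
Of pot1, pot2, pot3, pot4 only 2 to 4 are there at a start; the rules pass over those that are not, and their reading is None.
At some moment in a run one of tub_top may be knocked a few centimetres aside while the robot is not near it.
It also fails if it takes over 210 s, if anything falls off the work surface, if the arm or the gripper's body presses on something with over 40 N, if the wrist force passes 120 N, or if a joint passes its speed limit or range.

### The arm

A 6-joint arm with a two-finger parallel gripper is mounted at the origin on the work surface. World frame = base frame: x ahead of the robot, y to its left, z up, the work surface at z = 0. Lengths are in m, angles in rad, forces in N, time in s.
With the tool pointing down it reaches from about 0.325 to 0.9 m from the base axis. Payload 6.1 kg.
Tool frame: the origin (TCP) lies at the very end of the fingers, on their centre line; the grasp point (between the pads) lies 19 mm behind it; z points along the fingers, y is the direction in which the jaws open and shut (so a half turn about z gives the same grasp; the last joint's range is limited). The gripper opens to 85 mm and grips with 20 to 120 N. Pads are 22 mm wide; open, the fingers measure 114 mm over their backs; the gripper's body (76 mm by 85 mm) begins 54 mm behind the grasp point. The pads swing forward as they close: fully open they stand 13 mm farther back than shut.
Start: joints at [-1.32, 0.22, 1.526, -0, 1.395, -0.126], TCP at [0.23, -0.581, 0.195] pointing down, gripper open.
Joint ranges: [-2.98, 2.98], [-0.91, 2.08], [0.09, 2.57], [-1.24, 4.39], [0.2, 2.65], [-2.68, 2.68]. Speed limits (rad/s): [2.57, 2.57, 3.01, 3.14, 3.14, 3.14].

### API

Orientations are given as a rotation vector (axis times angle).
In Python, from rig import ctrl gives the robot as it stands.
- The arm moves only by the tool apply_moves, never from a script. Its argument "motion" is a list of rows, each a list of 2 entries, a list of its own where there are three numbers: the shift along the tool's x, y, z in units of 25 mm (1.0 is 25 mm), then the turn about the tool's z in units of 8 degrees (1.0 is 8 degrees). In form: [[[dx, dy, dz], roll], ...]. A call has exactly 10 rows; each row is the pose to reach, as a shift and turn from the pose measured when the call began, along the tool's axes at that moment; what a row does not reach only later rows make up. A row lasts 1/8 s, in which the tool goes at most 62.5 mm and 10.7 degrees, less where a joint would pass 70% of its speed; a pose out of reach is approached as far as the arm can. A call with a gripper value outside its range is refused whole. "gripper" is the gripper's target within -1 to 1 (shut at 1, half-way at 0, fully open at -1), set as the call begins (left out, the last holds). The fingers move at their own pace and stop on an object; "grip_force" is the grip in N (left out, the last holds). Time passes only in rows, so rows that repeat a pose let the fingers close, or fill a call up. It gives the time, the measured TCP pose, the force and the opening at its end, in the units of the state.
- ctrl.get_obs(): the state, without advancing time (a new reading comes with each control period).
- ctrl.capture(name): name is "side" or "top"; returns (picture, depth): 384x512x3 uint8, red, green, blue; 384x512 float32, m along the optical axis (not along the pixel's ray), 0 where there is no reading.
- ctrl.calibration(name): a dict with "fx", "fy", "cx", "cy" (pixels), "k1" (the pictures are not rectified: a ray, as slopes to the right and down, at radius r is drawn at 1 + k1 r^2 times it, then the intrinsics apply), "position" and "orientation" of the camera in the world. Camera axes: x right, y up, looking along -z (the intrinsics and any distortion apply to the point x, -y, -z); pixel columns grow to the right and rows downward; lengths in m; the calibration is good to about 2 mm. A picture is of the moment at which its call begins. calibration takes no time and is no camera call.
- ctrl.finish_job(): hands the job in, once; it reports no verdict.
The state is a dict: "clock": time; "joints": joint angles; "qvel": joint speeds; "effort": joint torques, N m; "tcp_pos": TCP position; "orientation": TCP orientation; "force": force on the tool from outside, world axes, zero at the start; "wrist_torque": the same for the moment, N m; "gripper_width": opening from 0.0 (shut) to 1.0 (fully open).
Only numpy, scipy, OpenCV 4.12 (cv2) and the standard library are available. Lean on these libraries where they do the work, as an engineer would, in place of code of your own. Each camera call takes 0.05 s, during which the arm holds its last target.

## Working session

There is one attempt and no reset: what is moved stays moved. The work goes in short steps, Python scripts to look and compute and a tool call to move; the robot and the scene stay as the last step left them, time stands still between calls to the robot, and variables do not carry over. Pictures are saved under pics/ and viewed, and the job is handed in when it is done.

Besides the shell and the picture viewer there is one more tool, called after "Call:" in YAML: its name, and indented under it one key for each argument. apply_moves: Moves the arm, as the interface text tells. Its arguments: {"type":"object","properties":{"motion":{"type":"array"},"gripper":{"type":"number"},"grip_force":{"type":"number"}},"required":["motion"]}

```bash
ls; mkdir -p pics; python3 - <<'E'
from rig import ctrl
import cv2
print(ctrl.get_obs())
for n in("side","top"):
    im,d=ctrl.capture(n); cv2.imwrite(f"pics/{n}0.png",im[:,:,::-1]); print(n,ctrl.calibration(n))
E
```

```text
pics
{'clock': 0.0, 'joints': array([-1.32011087e+00,  2.21200743e-01,  1.52761449e+00, -9.72333194e-06,
        1.39468886e+00, -1.26075364e-01]), 'qvel': array([-0.00010464, -0.00153125,  0.00015132, -0.00199676, -0.00160025,
       -0.00081561]), 'effort': array([-7.41211152e-04, -4.96902323e+01, -3.89399850e+01, -1.89881648e-04,
        1.08713764e-02, -1.42267220e-05]), 'tcp_pos': array([ 0.2297838 , -0.58050564,  0.19351324]), 'orientation': array([-3.08414027e+00, -5.87965907e-01,  2.01831790e-04]), 'force': array([ 0.50871097, -0.58680981,  0.43373594]), 'wrist_torque': array([-0.03211996,  0.00020009,  0.01784874]), 'gripper_width': 0.9998404585055584}
side {'fx': 414.6466827367801, 'fy': 414.6466827367801, 'cx': 251.6060937670343, 'cy': 194.2508200036398, 'k1': -0.08188010842239131, 'position': array([-0.03647284,  0.7072054 ,  0.80244285]), 'orientation': array([ 0.413532  , -1.11320054, -2.25691576])}
top {'fx': 437.9563807412987, 'fy': 437.9563807412987, 'cx': 256.0787189455944, 'cy': 191.0596800933768, 'k1': -0.12664402863149773, 'position': array([ 0.32623054, -0.02840128,  1.26726432]), 'orientation': array([ 0.13175538, -0.14727931, -1.58634824])}
```

View pics/top0.png

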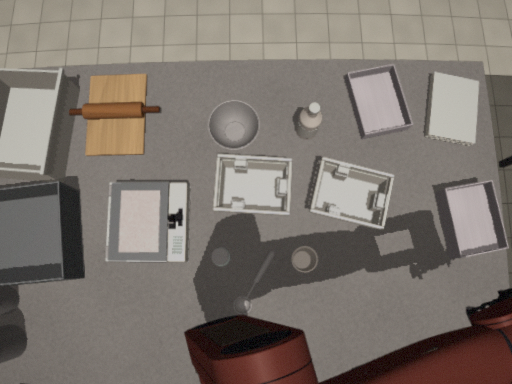

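View pics/side0.png

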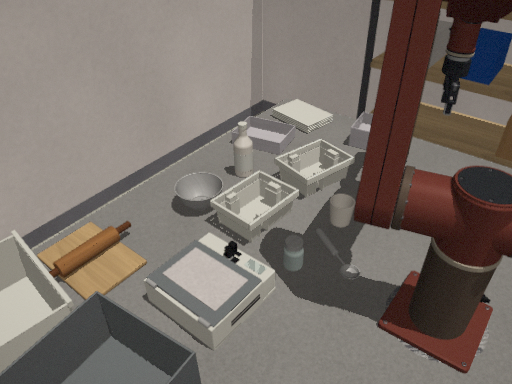

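```bash
cat > h.py <<'E'
import numpy as np, cv2
from scipy.spatial.transform import Rotation as R
from rig import ctrl
def cal(n):
    c=ctrl.calibration(n); return c,R.from_rotvec(c['orientation']).as_matrix(),np.array(c['position'])
def rays(n,px):
    c,M,p=cal(n); px=np.atleast_2d(px).astype(float)
    K=np.array([[c['fx'],0,c['cx']],[0,c['fy'],c['cy']],[0,0,1]])
    u=cv2.undistortPoints(px.reshape(-1,1,2),K,np.array([c['k1'],0,0,0.])).reshape(-1,2)
    return p,np.c_[u[:,0],-u[:,1],-np.ones(len(u))]@M.T
def onz(n,px,z):
    p,d=rays(n,px); t=(z-p[2])/d[:,2]; return p+t[:,None]*d
def proj(n,X):
    c,M,p=cal(n); X=np.atleast_2d(X); q=(X-p)@M
    x=q[:,0]/-q[:,2]; y=-q[:,1]/-q[:,2]; r=x*x+y*y; f=1+c['k1']*r
    return np.c_[c['fx']*x*f+c['cx'],c['fy']*y*f+c['cy']]
def cloud(n,d):
    h,w=d.shape; g=np.stack(np.meshgrid(np.arange(w),np.arange(h)),-1).reshape(-1,2)
    p,r=rays(n,g); X=p+r*d.reshape(-1,1); X[d.reshape(-1)==0]=np.nan
    return X.reshape(h,w,3)
def cap(n,tag):
    im,d=ctrl.capture(n); np.savez(f"pics/{tag}.npz",im=im,d=d); return im,d
def crop(im,u0,u1,v0,v1,s,fn):
    cv2.imwrite(fn,cv2.resize(im[v0:v1,u0:u1,::-1],None,fx=s,fy=s,interpolation=cv2.INTER_CUBIC))
def st():
    o=ctrl.get_obs(); print('t',round(o['clock'],2),'tcp',o['tcp_pos'].round(4),'F',o['force'].round(1),'w',round(o['gripper_width'],3),'q6',o['joints'].round(2)); 
    M=R.from_rotvec(o['orientation']).as_matrix(); print('tool axes x',M[:,0].round(3),'y',M[:,1].round(3),'z',M[:,2].round(3)); return o,M
def move(target,yaw_axis=None):
    """units needed to reach target (world); yaw_axis: desired world dir for tool y (mod pi)"""
    o,M=st(); d=M.T@(np.array(target)-o['tcp_pos'])/0.025
    s='units '+str(d.round(2))
    if yaw_axis is not None:
        v=M.T@np.array([*yaw_axis,0]); a=np.degrees(np.arctan2(-v[0],v[1])); a=(a+90)%180-90
        s+=f' roll {a/8:.2f} ({a:.1f}deg)'
    print(s)
E
python3 - <<'E'
from h import *
for n in("top","side"):
    im,d=cap(n,n+"1"); X=cloud(n,d); print(n,im.shape,np.isfinite(X[...,2]).mean())
    Z=X[...,2]; v=np.clip(Z*1000,0,150)/150*255; v=np.nan_to_num(v).astype(np.uint8)
    cv2.imwrite(f"pics/{n}z.png",cv2.resize(cv2.applyColorMap(v,cv2.COLORMAP_JET),(800,600)))
im=np.load("pics/top1.npz")['im']
crop(im,90,410,60,290,2.5,"pics/c1.png")
for p in [(138,222),(178,222),(178,250),(253,172),(353,180),(234,125),(220,257),(304,260)]:
    X=cloud("top",np.load("pics/top1.npz")['d']); print(p,X[p[1],p[0]].round(3))
E
```

```text
top (384, 512, 3) 0.9963226318359375
side (384, 512, 3) 0.9961039225260416
(138, 222) [0.459 0.283 0.081]
(178, 222) [0.458 0.174 0.071]
(178, 250) [0.382 0.174 0.069]
(253, 172) [ 0.611 -0.035  0.   ]
(353, 180) [ 0.58  -0.332  0.004]
(234, 125) [0.757 0.019 0.003]
(220, 257) [0.36  0.058 0.084]
(304, 260) [ 0.349 -0.177  0.002]
```

View pics/c1.png

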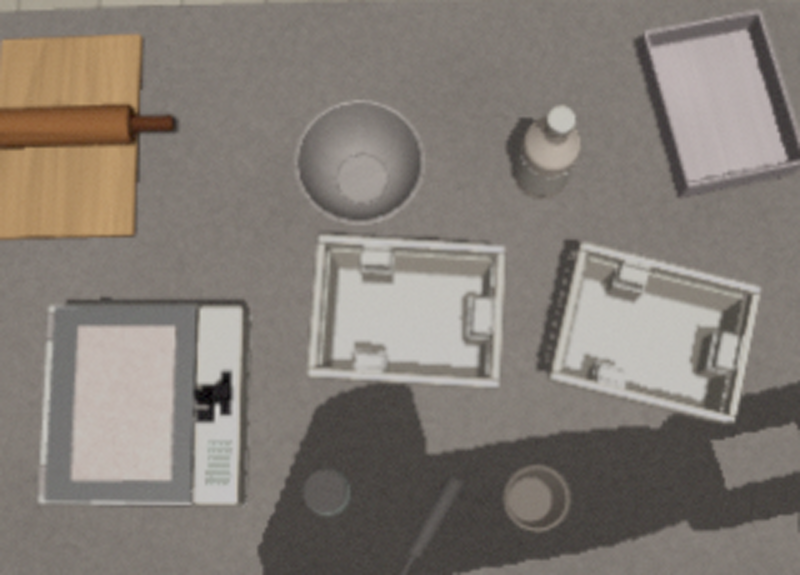

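View pics/topz.png

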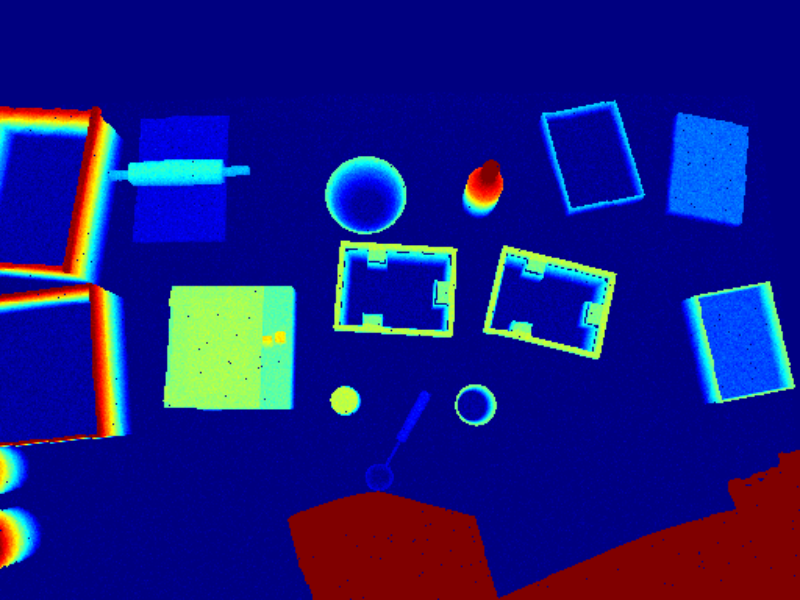

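The top view shows the shut chiller at (145,222) with the console on its right and the knob at about (175,217), tub_low at (253,184), tub_top at (352,193), and the jar, cup, bowl and bottle around them. The depth is clean, so I'll measure poses from it.

```bash
cat >> h.py <<'E'
def comps(n,d,zlo,zhi,box,minn=30):
    X=cloud(n,d); m=(X[...,2]>zlo)&(X[...,2]<zhi)&(X[...,0]>box[0])&(X[...,0]<box[1])&(X[...,1]>box[2])&(X[...,1]<box[3])
    k,L,S,C=cv2.connectedComponentsWithStats(m.astype(np.uint8),connectivity=8)
    return [(X[L==i],C[i]) for i in range(1,k) if S[i,4]>=minn]
def rect(P):
    (c,wh,a)=cv2.minAreaRect((P[:,:2]*1000).astype(np.float32)); 
    if wh[0]<wh[1]: wh=wh[::-1]; a+=90
    return np.array(c)/1000,np.array(wh),((a+90)%180)-90
E
python3 - <<'E'
from h import *
d=np.load("pics/top1.npz")['d']
for P,c in comps("top",d,0.075,0.09,(0.2,1,-0.6,0.4),60): print('rim',c.round(1),len(P),[x if np.isscalar(x) else x.round(4) for x in rect(P)],P.mean(0).round(4))
for P,c in comps("top",d,0.062,0.0745,(0.33,0.6,0.14,0.2),60): print('console',c.round(1),len(P),rect(P),P.mean(0).round(4))
for P,c in comps("top",d,0.089,0.12,(0.33,0.6,0.14,0.3),5): print('knob',c.round(1),len(P),rect(P),P.mean(0).round(4))
for P,c in comps("top",d,0.05,0.3,(0.25,0.9,-0.5,0.1),60): print('obj',c.round(1),len(P),rect(P),P[:,2].max())
for P,c in comps("side",np.load("pics/side1.npz")['d'],0.075,0.09,(0.2,1,-0.6,0.4),60): print('side rim',c.round(1),len(P),[x if np.isscalar(x) else x.round(4) for x in rect(P)],P.mean(0).round(4))
E
```

```text
rim [252.7 184.1] 951 [array([ 0.5587, -0.0341]), array([210.7209, 161.0117]), 85.32637023925781] [ 0.5585 -0.0334  0.0826]
rim [353.2 193.2] 996 [array([ 0.5291, -0.3093]), array([212.7786, 161.4322]), 74.97750854492188] [ 0.5275 -0.3117  0.0823]
rim [138.3 221.6] 4497 [array([0.4605, 0.2668]), array([217.0442, 214.3184]), -1.8595352172851562] [0.4604 0.2826 0.08  ]
rim [219.8 255.7] 237 [array([0.3636, 0.0587]), array([45.3809, 44.0363]), -44.84762954711914] [0.3639 0.0587 0.0845]
console [177.7 221.8] 1225 (array([0.46006421, 0.17481989]), array([217.16156006,  49.84579086]), 0.10553228855133057) [0.4592 0.1752 0.0696]
knob [178.7 215.1] 43 (array([0.47356445, 0.16834804]), array([18.55451775, 15.95516109]), -4.826667785644531) [0.474  0.168  0.0961]
knob [170.6 216.7] 26 (array([0.46932391, 0.19011208]), array([15.43481445, 10.31187725]), -89.59787625074387) [0.47   0.1899 0.0964]
obj [232.7 118.5] 540 (array([0.73656409, 0.0171038 ]), array([148.83554077, 146.56994629]), 44.22854995727539) 0.07521549764647961
obj [309.4 119.4] 614 (array([ 0.7327522 , -0.19484131]), array([63.87
[... 527 characters left out ...]
[71.00460815, 69.87203979]), 44.194766998291016) 0.0794258598353228
side rim [314.1 159.8] 567 [array([ 0.5286, -0.3081]), array([216.6577, 165.1564]), 74.49697875976562] [ 0.5242 -0.2999  0.0804]
side rim [243.5 155.5] 78 [array([ 0.723 , -0.1803]), array([60.9746, 30.2134]), 45.01957702636719] [ 0.7208 -0.1784  0.0821]
side rim [254.  198.3] 766 [array([ 0.5581, -0.0332]), array([215.2916, 162.8192]), 85.66209411621094] [ 0.5536 -0.0231  0.0805]
side rim [293.8 242.3] 225 [array([0.361 , 0.0607]), array([45.5983, 44.9749]), 88.14911651611328] [0.3598 0.063  0.0825]
side rim [204.  281.5] 5204 [array([0.4609, 0.2689]), array([218.2713, 210.5289]), -1.0539321899414062] [0.4534 0.2896 0.0795]
```

```bash
python3 - <<'E'
from h import *
d=np.load("pics/top1.npz")['d']; X=cloud("top",d)
# console/cover yaw: boundary via line fits of console point extremes per x bin
m=(X[...,2]>0.062)&(X[...,2]<0.0745)&(X[...,0]>0.36)&(X[...,0]<0.565)&(X[...,1]>0.14)&(X[...,1]<0.21)
P=X[m]; xs=np.arange(0.365,0.56,0.006)
for f in (np.min,np.max):
    y=[f(P[abs(P[:,0]-x)<0.004][:,1]) for x in xs]; p=np.polyfit(xs-0.461,y,1); print(np.degrees(p[0]),p[1])
m=(X[...,2]>0.0755)&(X[...,2]<0.0845)&(X[...,0]>0.34)&(X[...,0]<0.58)&(X[...,1]>0.2)&(X[...,1]<0.38); P=X[m]
ys=np.arange(0.215,0.35,0.006)
for f in (np.min,np.max):
    x=[f(P[abs(P[:,1]-y)<0.004][:,0]) for y in ys]; p=np.polyfit(ys-0.282,x,1); print(np.degrees(p[0]),p[1])
xs=np.arange(0.365,0.56,0.006); y=[np.max(P[abs(P[:,0]-x)<0.004][:,1]) for x in xs]; p=np.polyfit(xs-0.461,y,1); print('hinge side',np.degrees(p[0]),p[1])
move((0.435,0.163,0.26),(0,1)); move((0.435,0.163,0.26),(1,0))
E
```

```text
-1.3016040455322562 0.15286554622180443
-1.9269155479046707 0.2028585869410118
1.4648246949709844 0.3551989815765507
1.2774196671274252 0.5682921493317308
hinge side -2.248656406277605 0.36756611322818916
t 0.2 tcp [ 0.2299 -0.5807  0.1939] F [-0.6  0.4 -0.2] w 1.001 q6 [-1.32  0.22  1.53 -0.    1.39 -0.13]
tool axes x [0.93  0.368 0.   ] y [ 0.368 -0.93  -0.001] z [-0.     0.001 -1.   ]
units [ 18.58 -24.65  -2.61] roll 2.70 (21.6deg)
t 0.2 tcp [ 0.2299 -0.5807  0.1939] F [-0.6  0.4 -0.2] w 1.001 q6 [-1.32  0.22  1.53 -0.    1.39 -0.13]
tool axes x [0.93  0.368 0.   ] y [ 0.368 -0.93  -0.001] z [-0.     0.001 -1.   ]
units [ 18.58 -24.65  -2.61] roll -8.55 (-68.4deg)
```

Call:
apply_moves:
  motion:
    - [[1.9,-2.4,-1.5],0.5]
    - [[3.8,-4.9,-2.6],1.0]
    - [[5.7,-7.4,-2.6],1.5]
    - [[7.6,-9.8,-2.6],2.0]
    - [[9.4,-12.3,-2.6],2.7]
    - [[11.3,-14.8,-2.6],2.7]
    - [[13.2,-17.2,-2.6],2.7]
    - [[15.1,-19.7,-2.6],2.7]
    - [[17,-22.2,-2.6],2.7]
    - [[18.58,-24.65,-2.6],2.7]
  gripper: 1

```text
clock: 1.45
tcp_pos: [0.3963, 0.0121, 0.2595]
orientation: [-3.141, 0.001, -0.002]
force: [0.3, -0.6, -0.2]
gripper_width: 0.002
```

```bash
python3 - <<'E'
from h import *
move((0.435,0.163,0.08),(0.028,1))
E
```

```text
t 1.45 tcp [0.3963 0.0121 0.2595] F [ 0.3 -0.6 -0.2] w 0.002 q6 [-0.17 -0.4   1.98  0.    1.55  1.4 ]
tool axes x [ 1.    -0.     0.001] y [-0.    -1.    -0.001] z [ 0.001  0.001 -1.   ]
units [ 1.54 -6.03  7.19] roll 0.20 (1.6deg)
```

Call:
apply_moves:
  motion:
    - [[0.8,-2.4,1],0.2]
    - [[1.6,-4.5,2],0.2]
    - [[1.6,-6.03,3],0.2]
    - [[1.6,-6.03,4],0.2]
    - [[1.6,-6.03,5],0.2]
    - [[1.6,-6.03,6],0.2]
    - [[1.6,-6.03,6.8],0.2]
    - [[1.6,-6.03,7.16],0.2]
    - [[1.6,-6.03,7.16],0.2]
    - [[1.6,-6.03,7.16],0.2]

```text
clock: 2.7
tcp_pos: [0.4373, 0.1631, 0.0816]
orientation: [-3.14, 0.045, -0.004]
force: [-0.9, 0.3, 0.4]
gripper_width: 0.002
```

```bash
python3 - <<'E'
from h import *
move((0.4685,0.163,0.08),(0.028,1))
im,d=cap("side","s2"); crop(im,130,330,130,330,3,"pics/s2.png")
E
```

```text
t 2.7 tcp [0.4373 0.1631 0.0816] F [-0.9  0.3  0.4] w 0.002 q6 [ 0.19 -0.05  2.04  0.    1.15  1.79]
tool axes x [ 1.    -0.028  0.003] y [-0.028 -1.    -0.001] z [ 0.003  0.001 -1.   ]
units [ 1.25 -0.03  0.07] roll -0.00 (-0.0deg)
```

View pics/s2.png

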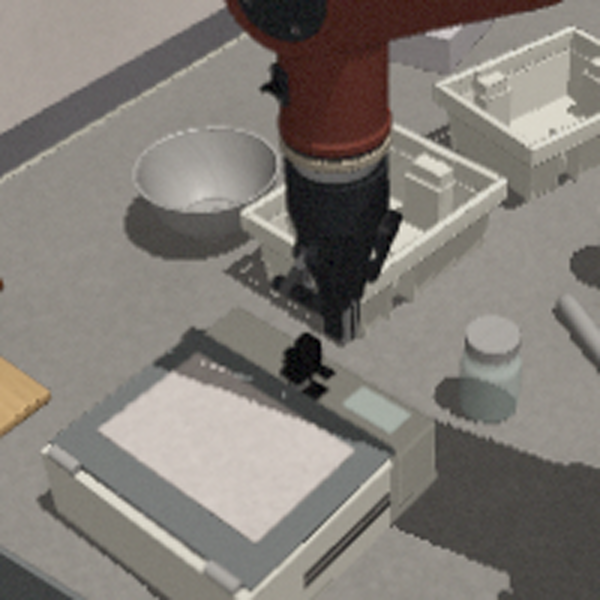

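```bash
python3 - <<'E'
from h import *
o=ctrl.get_obs()
print((proj("side",[o['tcp_pos'],[0.4737,0.168,0.097],[0.4737,0.168,0.07]])-[130,130])*3)
im,d=cap("top","t2"); crop(im,130,270,150,290,4,"pics/t2.png")
print((proj("top",[o['tcp_pos'],[0.4737,0.168,0.097]])-[130,150])*4)
E
```

```text
[[342.94965488 365.29507093]
 [304.2678232  336.16107706]
 [305.87254098 359.7432766 ]]
[[205.01297883 316.35920016]
 [194.49498312 260.6697457 ]]
```

View pics/t2.png

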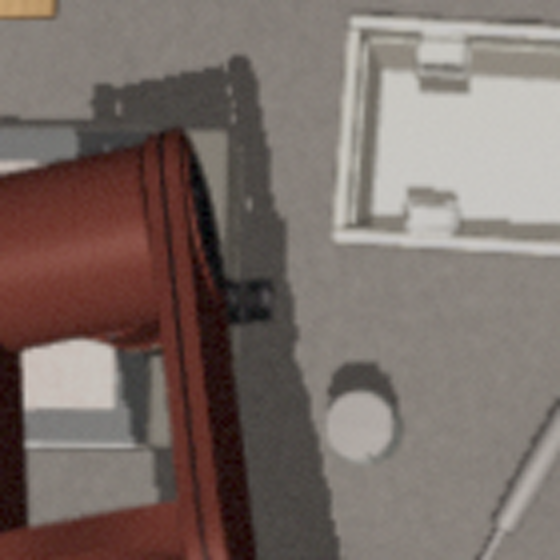

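```bash
python3 - <<'E'
from h import *
z=np.load("pics/s2.npz"); im=z['im']; crop(im,210,270,215,265,10,"pics/s2b.png")
X=cloud("side",z['d'])
for v in range(232,254,2): print(v,[tuple((X[v,u]*1000).round().astype(int)) for u in (240,243,246,249)])
o=ctrl.get_obs(); print((proj("side",[o['tcp_pos']])-[210,215])*10)
E
```

```text
232 [(np.int64(425), np.int64(189), np.int64(173)), (np.int64(425), np.int64(178), np.int64(165)), (np.int64(426), np.int64(167), np.int64(156)), (np.int64(430), np.int64(152), np.int64(143))]
234 [(np.int64(424), np.int64(190), np.int64(167)), (np.int64(428), np.int64(176), np.int64(155)), (np.int64(427), np.int64(167), np.int64(149)), (np.int64(429), np.int64(153), np.int64(137))]
236 [(np.int64(436), np.int64(177), np.int64(145)), (np.int64(432), np.int64(172), np.int64(144)), (np.int64(427), np.int64(167), np.int64(143)), (np.int64(429), np.int64(153), np.int64(131))]
238 [(np.int64(437), np.int64(176), np.int64(138)), (np.int64(431), np.int64(172), np.int64(138)), (np.int64(426), np.int64(169), np.int64(138)), (np.int64(429), np.int64(154), np.int64(126))]
240 [(np.int64(436), np.int64(178), np.int64(133)), (np.int64(430), np.int64(174), np.int64(134)), (np.int64(426), np.int64(168), np.int64(132)), (np.int64(506), np.int64(63), np.int64(7))]
242 [(np.int64(439), np.int64(175), np.int64(123)), (np.int64(429), np.int64(176), np.int64(129)), (np.int64(427), np.int64(168), np.int64
[... 303 characters left out ...]
p.int64(85), np.int64(-2)), (np.int64(502), np.int64(81), np.int64(0)), (np.int64(496), np.int64(75), np.int64(-1))]
248 [(np.int64(512), np.int64(95), np.int64(-4)), (np.int64(502), np.int64(94), np.int64(2)), (np.int64(496), np.int64(89), np.int64(2)), (np.int64(491), np.int64(81), np.int64(-2))]
250 [(np.int64(505), np.int64(103), np.int64(0)), (np.int64(499), np.int64(98), np.int64(-1)), (np.int64(493), np.int64(92), np.int64(-2)), (np.int64(485), np.int64(89), np.int64(0))]
252 [(np.int64(455), np.int64(159), np.int64(67)), (np.int64(449), np.int64(154), np.int64(66)), (np.int64(488), np.int64(98), np.int64(-2)), (np.int64(481), np.int64(93), np.int64(-2))]
[[343.23738691 367.78198699]]
```

View pics/s2b.png

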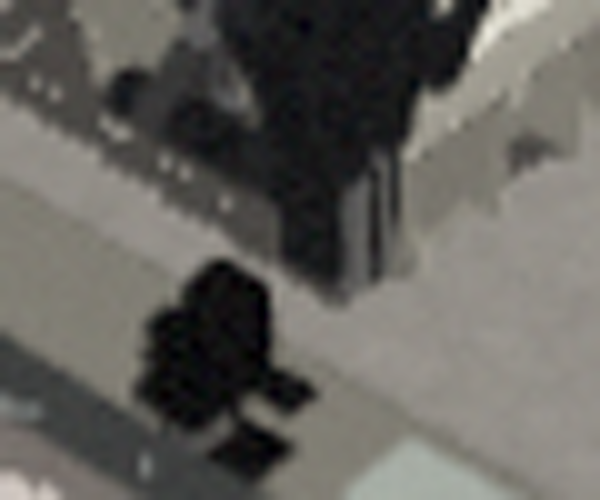

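```bash
python3 - <<'E'
from h import *
st()
im,d=cap("side","s3"); crop(im,210,270,215,265,10,"pics/s3b.png")
X=cloud("side",d)
for v in range(238,256,2): print(v,[(X[v,u]*1000).round().astype(int).tolist() for u in (240,243,246,249)])
E
```

```text
t 2.8 tcp [0.4374 0.1631 0.0817] F [-0.5  0.  -0.6] w 0.0 q6 [ 0.19 -0.05  2.04  0.    1.15  1.79]
tool axes x [ 1.    -0.028  0.003] y [-0.028 -1.    -0.001] z [ 0.003  0.001 -1.   ]
238 [[438, 176, 136], [430, 175, 141], [426, 168, 138], [429, 153, 125]]
240 [[439, 175, 130], [430, 174, 133], [426, 168, 131], [506, 62, 6]]
242 [[438, 176, 124], [431, 174, 126], [426, 169, 125], [506, 62, -2]]
244 [[523, 81, -5], [514, 80, -1], [509, 73, -3], [502, 68, -3]]
246 [[517, 89, -3], [508, 86, 0], [503, 80, -2], [494, 77, 1]]
248 [[511, 96, -2], [504, 92, -1], [497, 87, 0], [492, 80, -3]]
250 [[507, 101, -3], [499, 97, -1], [494, 91, -3], [484, 90, 3]]
252 [[454, 161, 69], [448, 156, 69], [487, 99, 0], [482, 92, -2]]
254 [[448, 168, 72], [445, 160, 67], [439, 155, 67], [476, 99, -1]]
```

View pics/s3b.png

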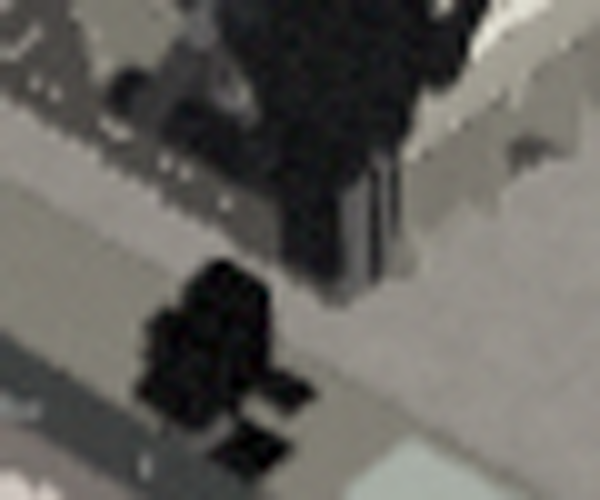

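Call:
apply_moves:
  motion:
    - [[0,0,0.1],0]
    - [[0,0,0.2],0]
    - [[0,0,0.3],0]
    - [[0,0,0.4],0]
    - [[0,0,0.45],0]
    - [[0,0,0.5],0]
    - [[0,0,0.53],0]
    - [[0,0,0.53],0]
    - [[0,0,0.53],0]
    - [[0,0,0.53],0]

```text
clock: 4.1
tcp_pos: [0.4373, 0.1631, 0.0684]
orientation: [-3.14, 0.044, -0.004]
force: [-0.5, 0.2, -0.2]
gripper_width: 0.001
```

```bash
python3 - <<'E'
from h import *
st()
im,d=cap("side","s4"); crop(im,210,270,215,265,10,"pics/s4b.png")
X=cloud("side",d)
for v in range(238,256,2): print(v,[(X[v,u]*1000).round().astype(int).tolist() for u in (240,243,246,249)])
E
```

```text
t 4.1 tcp [0.4373 0.1631 0.0684] F [-0.5  0.2 -0.2] w 0.001 q6 [ 0.19 -0.03  2.05  0.    1.12  1.79]
tool axes x [ 1.    -0.028  0.003] y [-0.028 -1.    -0.001] z [ 0.003  0.001 -1.   ]
238 [[423, 193, 158], [429, 175, 141], [426, 168, 137], [430, 152, 124]]
240 [[440, 174, 128], [431, 174, 133], [427, 168, 131], [431, 151, 116]]
242 [[437, 177, 125], [430, 174, 127], [427, 168, 125], [430, 153, 111]]
244 [[439, 176, 117], [429, 176, 122], [426, 169, 120], [425, 159, 111]]
246 [[441, 174, 108], [430, 175, 115], [427, 168, 112], [496, 75, -2]]
248 [[512, 95, -4], [504, 91, -2], [498, 86, -2], [491, 81, -2]]
250 [[506, 102, -2], [500, 96, -2], [493, 92, -2], [485, 88, 0]]
252 [[452, 162, 71], [447, 157, 70], [487, 99, 0], [482, 92, -3]]
254 [[449, 166, 69], [443, 162, 70], [437, 158, 70], [477, 99, -1]]
```

Call:
apply_moves:
  motion:
    - [[0,0,0.05],0]
    - [[0,0,0.1],0]
    - [[0,0,0.15],0]
    - [[0,0,0.2],0]
    - [[0,0,0.2],0]
    - [[0,0,0.2],0]
    - [[0,0,0.2],0]
    - [[0,0,0.2],0]
    - [[0,0,0.2],0]
    - [[0,0,0.2],0]

```text
clock: 5.4
tcp_pos: [0.4374, 0.1631, 0.0634]
orientation: [-3.14, 0.044, -0.004]
force: [-0.4, -0.0, 0.3]
gripper_width: -0.002
```

Call:
apply_moves:
  motion:
    - [[0,0,0.15],0]
    - [[0,0,0.3],0]
    - [[0,0,0.45],0]
    - [[0,0,0.6],0]
    - [[0,0,0.7],0]
    - [[0,0,0.72],0]
    - [[0,0,0.72],0]
    - [[0,0,0.72],0]
    - [[0,0,0.72],0]
    - [[0,0,0.72],0]

```text
clock: 6.65
tcp_pos: [0.4375, 0.1631, 0.0455]
orientation: [-3.14, 0.044, -0.005]
force: [-1.1, -0.3, -0.8]
gripper_width: -0.002
```

```bash
python3 - <<'E'
from h import *
st()
im,d=cap("side","s5"); crop(im,210,270,215,265,10,"pics/s5b.png")
X=cloud("side",d)
for v in range(240,260,2): print(v,[(X[v,u]*1000).round().astype(int).tolist() for u in (240,243,246,249)])
E
```

```text
t 6.65 tcp [0.4375 0.1631 0.0455] F [-1.1 -0.3 -0.8] w -0.002 q6 [0.19 0.01 2.06 0.   1.07 1.79]
tool axes x [ 1.    -0.028  0.003] y [-0.028 -1.    -0.001] z [ 0.003  0.001 -1.   ]
240 [[434, 181, 137], [426, 179, 140], [424, 171, 135], [423, 161, 128]]
242 [[430, 186, 136], [426, 180, 134], [424, 171, 128], [431, 152, 109]]
244 [[424, 192, 138], [427, 178, 126], [426, 169, 119], [427, 157, 109]]
246 [[425, 192, 131], [431, 175, 114], [427, 168, 111], [425, 159, 106]]
248 [[438, 177, 105], [430, 176, 109], [426, 169, 106], [427, 157, 96]]
250 [[438, 178, 99], [430, 176, 102], [426, 170, 100], [426, 159, 91]]
252 [[437, 179, 94], [432, 174, 93], [425, 172, 95], [426, 159, 84]]
254 [[450, 165, 68], [432, 175, 87], [424, 173, 90], [477, 98, -2]]
256 [[444, 172, 70], [439, 167, 70], [434, 161, 67], [428, 157, 69]]
258 [[442, 175, 67], [437, 169, 65], [429, 167, 69], [424, 162, 68]]
```

View pics/s5b.png

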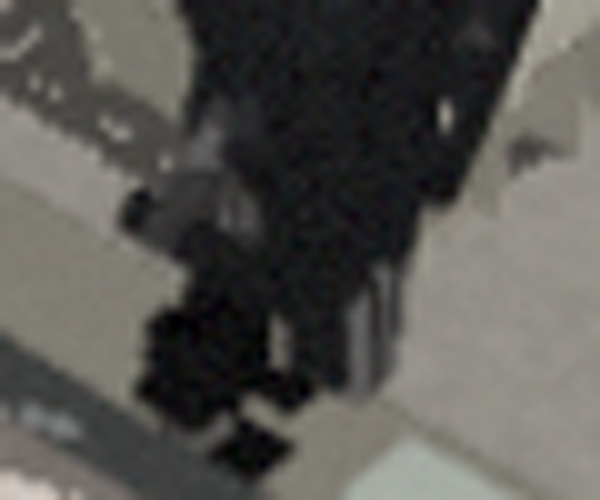

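Call:
apply_moves:
  motion:
    - [[0,0,0.1],0]
    - [[0.2,0,0.15],0]
    - [[0.4,0,0.15],0]
    - [[0.6,0,0.15],0]
    - [[0.8,0,0.15],0]
    - [[1.0,0,0.15],0]
    - [[1.15,0,0.15],0]
    - [[1.25,0,0.15],0]
    - [[1.25,0,0.15],0]
    - [[1.25,0,0.15],0]

```text
clock: 7.95
tcp_pos: [0.4678, 0.161, 0.0412]
orientation: [3.14, -0.044, 0.001]
force: [-3.9, -4.7, 1.8]
gripper_width: 0.001
```

```bash
python3 - <<'E'
from h import *
st()
im,d=cap("side","s6"); crop(im,130,330,130,330,3,"pics/s6.png")
E
```

```text
t 7.95 tcp [0.4678 0.161  0.0412] F [-3.9 -4.7  1.8] w 0.001 q6 [ 0.17  0.08  1.99 -0.    1.07  1.77]
tool axes x [ 1.    -0.028  0.001] y [-0.028 -1.     0.001] z [ 0.001 -0.001 -1.   ]
```

View pics/s6.png

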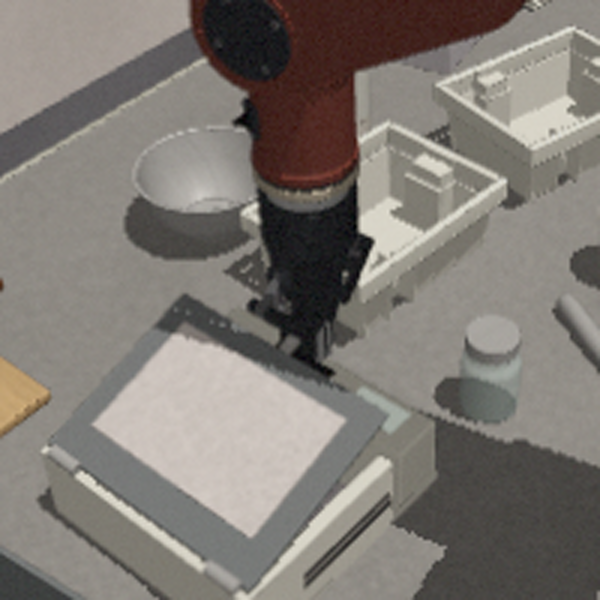

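Call:
apply_moves:
  motion:
    - [[0,0.4,0],0]
    - [[0,1,0],0]
    - [[-0.4,1.5,0],0]
    - [[-0.6,1.8,-1],0]
    - [[-0.6,1.8,-3],0]
    - [[-0.6,1.8,-5],0]
    - [[-0.6,1.8,-7],0]
    - [[-1.5,3.5,-8],0]
    - [[-2,5,-8],0]
    - [[-2.5,6,-8],0]
  gripper: -1

```text
clock: 9.25
tcp_pos: [0.4008, 0.0109, 0.2422]
orientation: [3.139, -0.046, 0.006]
force: [-0.4, -0.5, -0.8]
gripper_width: 0.997
```

```bash
python3 - <<'E'
from h import *
st()
im,d=cap("side","s7"); crop(im,100,360,100,330,3,"pics/s7.png")
im,d=cap("top","t7"); crop(im,70,330,130,290,3,"pics/t7.png")
E
```

```text
t 9.25 tcp [0.4008 0.0109 0.2422] F [-0.4 -0.5 -0.8] w 0.997 q6 [-0.17 -0.38  2.   -0.    1.51  1.43]
tool axes x [ 1.    -0.029  0.004] y [-0.029 -1.     0.002] z [ 0.004 -0.002 -1.   ]
```

View pics/s7.png

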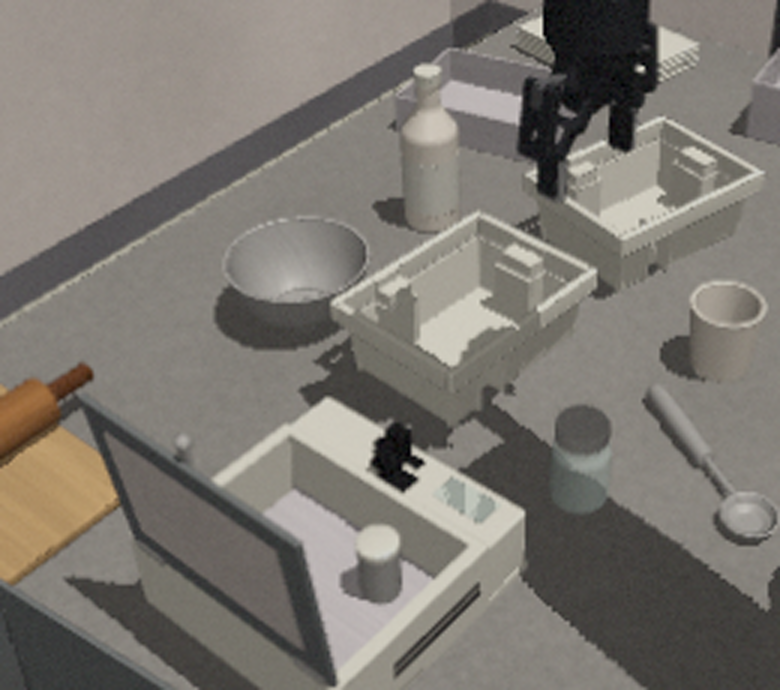

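View pics/t7.png

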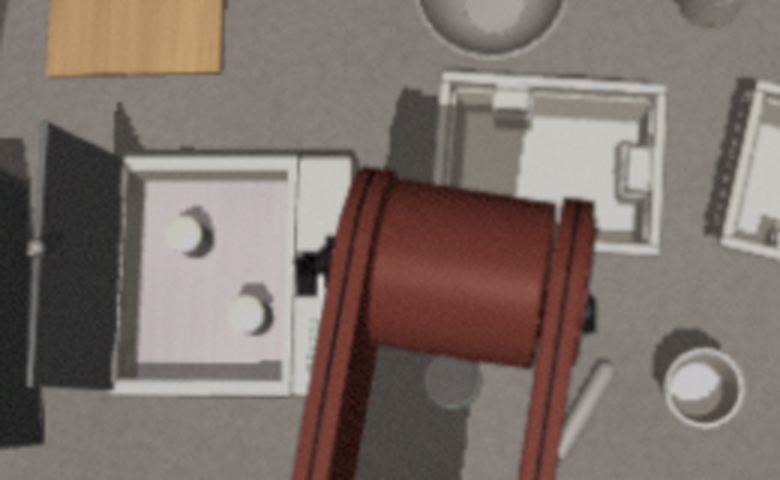

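```bash
python3 - <<'E'
from h import *
d=np.load("pics/t7.npz")['d']
for P,c in comps("top",d,0.055,0.08,(0.37,0.56,0.205,0.36),15): print('pot',c.round(1),len(P),rect(P),P.mean(0).round(4))
d=np.load("pics/s7.npz")['d']
for P,c in comps("side",d,0.05,0.08,(0.37,0.56,0.205,0.36),15): print('pot side',c.round(1),len(P),rect(P),P.mean(0).round(4))
for P,c in comps("top",np.load("pics/t7.npz")['d'],0.01,0.075,(0.37,0.56,0.212,0.36),8): print('any',c.round(1),len(P),P.mean(0).round(3))
# cover plane
X=cloud("side",d); m=(X[...,2]>0.12)&(X[...,2]<0.3)&(X[...,1]>0.3)&(X[...,0]<0.6)&(X[...,0]>0.33); P=X[m]; print(len(P),P.min(0),P.max(0))
move((0.46,0.24,0.15),(1,0))
E
```

```text
pot [164.6 219. ] 187 (array([0.47088477, 0.21022427]), array([196.09460449,  51.38319397]), 14.142668724060059) [0.4675 0.2114 0.0706]
pot [130.8 207.3] 131 (array([0.50269254, 0.30806516]), array([34.45163727, 32.64113617]), 1.262053370475769) [0.5017 0.3077 0.0671]
pot [151.4 234.1] 122 (array([0.42666339, 0.24952078]), array([32.08638382, 31.6948719 ]), 61.32713317871094) [0.4261 0.2484 0.0668]
pot side [220.  262.4] 535 (array([0.47176425, 0.21176576]), array([197.51153564,  56.80459213]), 15.682933807373047) [0.475  0.2138 0.0636]
pot side [225.2 281.7] 192 (array([0.42490656, 0.24968915]), array([34.52487183, 33.69860458]), -27.132076263427734) [0.422  0.2526 0.0647]
any [151.  188.9] 129 [0.558 0.258 0.039]
any [128.7 191.9] 9 [0.555 0.33  0.016]
any [125.2 194. ] 9 [0.55  0.341 0.012]
any [137.2 194.5] 12 [0.547 0.305 0.012]
any [141.4 221.4] 552 [0.465 0.284 0.041]
any [163.2 197.8] 8 [0.536 0.228 0.011]
any [121.6 198.5] 8 [0.537 0.352 0.011]
any [143.4 201.4] 14 [0.527 0.287 0.011]
any [121.9 202.2] 10 [0.525 0.35  0.012]
any [151.3 203.8] 28 [0.519 0.263 0.012]
any [150.
[... 250 characters left out ...]
1.9] 13 [0.438 0.334 0.012]
any [131.9 232.4] 19 [0.437 0.318 0.011]
any [119.8 237.4] 9 [0.422 0.354 0.012]
any [132.5 242.6] 21 [0.407 0.316 0.011]
any [122.8 245.7] 31 [0.398 0.344 0.011]
any [162.2 245.1] 8 [0.398 0.226 0.026]
any [155.8 251.3] 11 [0.381 0.247 0.012]
any [128.7 252.6] 9 [0.379 0.327 0.011]
any [135.  252.2] 8 [0.379 0.308 0.012]
any [143.  253.7] 9 [0.375 0.285 0.011]
5258 [0.33004946 0.37045826 0.12000363] [0.59998428 0.71654356 0.25409739]
t 9.35 tcp [0.4004 0.0105 0.2418] F [-0.2  0.3 -0. ] w 1.002 q6 [-0.17 -0.38  2.   -0.    1.52  1.43]
tool axes x [ 0.999 -0.032  0.003] y [-0.032 -0.999  0.003] z [ 0.003 -0.003 -1.   ]
units [ 2.08 -9.26  3.65] roll 11.02 (88.2deg)
```

```bash
python3 - <<'E'
from h import *
z=np.load("pics/s7.npz"); X=cloud("side",z['d'])
m=(X[...,2]>0.2)&(X[...,0]>0.3)&(X[...,0]<0.5)&(X[...,1]>-0.15)&(X[...,1]<0.15)
P=X[m]; 
for lo in np.arange(0.2,0.4,0.01):
    Q=P[(P[:,2]>=lo)&(P[:,2]<lo+0.01)]
    if len(Q): print(round(lo,2),len(Q),Q[:,:2].min(0).round(3),Q[:,:2].max(0).round(3))
E
```

```text
0.28 1 [ 0.397 -0.033] [ 0.397 -0.033]
0.29 44 [ 0.387 -0.038] [0.413 0.068]
0.3 75 [ 0.387 -0.035] [0.409 0.071]
0.31 72 [ 0.388 -0.045] [0.41 0.07]
0.32 72 [ 0.386 -0.044] [0.409 0.069]
0.33 64 [ 0.384 -0.057] [0.412 0.086]
0.34 145 [ 0.383 -0.067] [0.414 0.087]
0.35 156 [ 0.382 -0.062] [0.414 0.087]
0.36 165 [ 0.38  -0.059] [0.415 0.086]
0.37 167 [ 0.379 -0.059] [0.412 0.085]
0.38 185 [ 0.379 -0.057] [0.415 0.083]
0.39 148 [ 0.383 -0.056] [0.414 0.082]
```

```bash
python3 - <<'E'
from h import *
move((0.426,0.249,0.11),(1,-0.05))
E
```

```text
t 9.35 tcp [0.4004 0.0105 0.2418] F [-0.2  0.3 -0. ] w 1.002 q6 [-0.17 -0.38  2.   -0.    1.52  1.43]
tool axes x [ 0.999 -0.032  0.003] y [-0.032 -0.999  0.003] z [ 0.003 -0.003 -1.   ]
units [ 0.7  -9.58  5.25] roll -11.12 (-89.0deg)
```

Call:
apply_moves:
  motion:
    - [[0.1,-1.5,0],-1.2]
    - [[0.2,-3,0],-2.4]
    - [[0.4,-5,0.5],-3.7]
    - [[0.5,-7,1],-5]
    - [[0.7,-8.5,2],-6.3]
    - [[0.7,-9.58,3],-7.6]
    - [[0.7,-9.58,4],-8.9]
    - [[0.7,-9.58,5],-10.2]
    - [[0.7,-9.58,5.25],-11.1]
    - [[0.7,-9.58,5.25],-11.1]
  gripper: -0.4

```text
clock: 10.6
tcp_pos: [0.4255, 0.2491, 0.1093]
orientation: [2.278, 2.158, -0.0]
force: [-0.2, 0.8, -0.2]
gripper_width: 0.699
```

```bash
python3 - <<'E'
from h import *
move((0.426,0.249,-0.004),(1,-0.05))
im,d=cap("side","s8"); crop(im,130,330,130,330,3,"pics/s8.png")
X=cloud("side",d); m=(X[...,2]>0.14)&(X[...,2]<0.26)&(X[...,0]>0.33)&(X[...,0]<0.53)&(X[...,1]>0.18)&(X[...,1]<0.33); P=X[m]
for lo in np.arange(0.14,0.24,0.01):
    Q=P[(P[:,2]>=lo)&(P[:,2]<lo+0.01)]
    if len(Q): print(round(lo,2),len(Q),Q[:,:2].min(0).round(3),Q[:,:2].max(0).round(3))
E
```

```text
t 10.6 tcp [0.4255 0.2491 0.1093] F [-0.2  0.8 -0.2] w 0.699 q6 [ 0.37 -0.02  1.95 -0.    1.21  0.43]
tool axes x [ 0.054  0.999 -0.003] y [ 0.999 -0.054  0.002] z [ 0.002 -0.003 -1.   ]
units [0.01 0.01 4.53] roll -0.03 (-0.2deg)
0.14 1 [0.389 0.258] [0.389 0.258]
0.15 40 [0.382 0.238] [0.459 0.264]
0.16 71 [0.38  0.238] [0.47  0.264]
0.17 59 [0.381 0.24 ] [0.469 0.264]
0.18 59 [0.381 0.239] [0.461 0.265]
0.19 64 [0.364 0.242] [0.479 0.267]
0.2 142 [0.362 0.24 ] [0.487 0.268]
0.21 131 [0.36  0.239] [0.49 0.27]
0.22 160 [0.359 0.24 ] [0.492 0.27 ]
0.23 131 [0.357 0.244] [0.493 0.272]
```

View pics/s8.png

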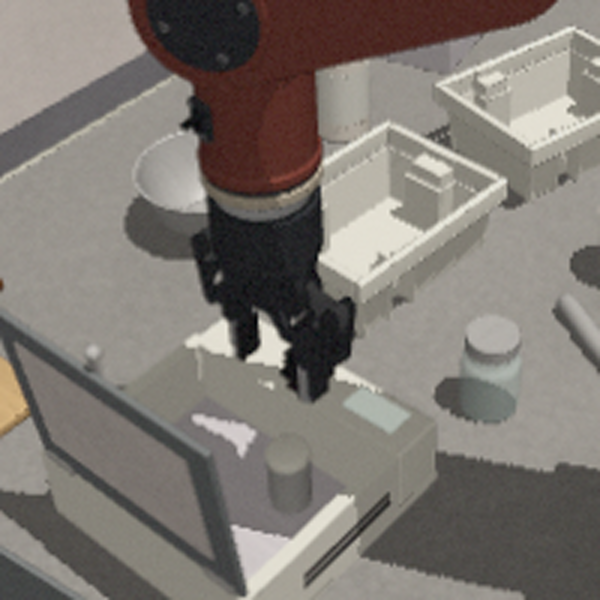

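Call:
apply_moves:
  motion:
    - [[0,0,1],0]
    - [[0,0,2],0]
    - [[0,0,2.6],0]
    - [[0,0,3.2],0]
    - [[0,0,3.6],0]
    - [[0,0,4.0],0]
    - [[0,0,4.2],0]
    - [[0,0,4.37],0]
    - [[0,0,4.37],0]
    - [[0,0,4.37],0]

```text
clock: 11.9
tcp_pos: [0.4267, 0.2491, 0.0011]
orientation: [2.279, 2.156, 0.002]
force: [-1.0, -0.7, 0.6]
gripper_width: 0.699
```

Call:
apply_moves:
  motion:
    - [[0,0,0],0]
    - [[0,0,0],0]
    - [[0,0,0],0]
    - [[0,0,0],0]
    - [[0,0,0],0]
    - [[0,0,0],0]
    - [[0,0,-0.4],0]
    - [[0,0,-1],0]
    - [[0,0,-2],0]
    - [[0,0,-3],0]
  gripper: 1
  grip_force: 30

```text
clock: 13.15
tcp_pos: [0.4264, 0.2492, 0.0776]
orientation: [2.279, 2.156, 0.003]
force: [0.2, 1.2, -1.9]
gripper_width: 0.389
```

```bash
python3 - <<'E'
from h import *
move((0.5553,-0.076,0.15),(0.9967,-0.0815))
im,d=cap("side","s9"); crop(im,130,330,130,330,3,"pics/s9.png")
E
```

```text
t 13.15 tcp [0.4264 0.2492 0.0776] F [ 0.2  1.2 -1.9] w 0.389 q6 [ 0.37  0.02  1.97 -0.    1.14  0.43]
tool axes x [ 0.055  0.998 -0.002] y [ 0.998 -0.055  0.004] z [ 0.004 -0.002 -1.   ]
units [-12.71   5.88  -2.85] roll 0.19 (1.5deg)
```

View pics/s9.png

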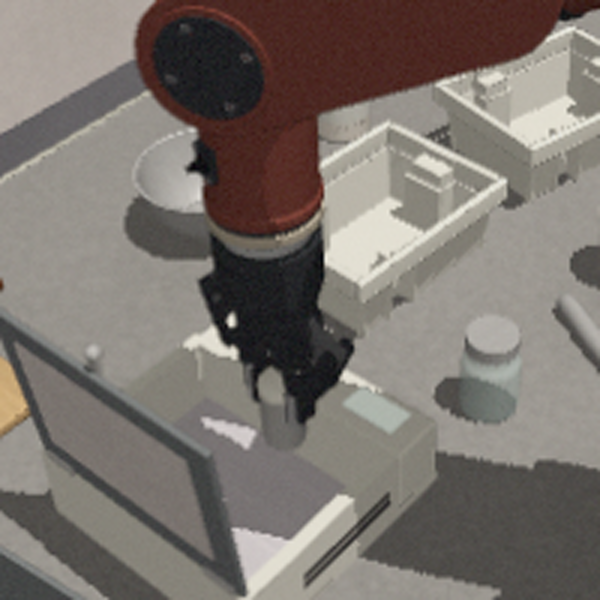

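Call:
apply_moves:
  motion:
    - [[0,0,-1.5],0]
    - [[-1,0.5,-2.85],0]
    - [[-3,1.4,-2.85],0.1]
    - [[-5,2.3,-2.85],0.19]
    - [[-7,3.2,-2.85],0.19]
    - [[-9,4.2,-2.85],0.19]
    - [[-11,5.1,-2.85],0.19]
    - [[-12.71,5.88,-2.85],0.19]
    - [[-12.71,5.88,-2.85],0.19]
    - [[-12.71,5.88,-2.85],0.19]

```text
clock: 14.45
tcp_pos: [0.557, -0.0748, 0.1535]
orientation: [2.307, 2.124, 0.011]
force: [0.2, 0.5, -0.4]
gripper_width: 0.386
```

```bash
python3 - <<'E'
from h import *
move((0.5553,-0.076,-0.002),(0.9967,-0.0815))
im,d=cap("top","t9"); crop(im,130,330,100,290,3,"pics/t9.png")
im,d=cap("side","s10"); crop(im,170,370,60,260,3,"pics/s10.png")
E
```

```text
t 14.45 tcp [ 0.557  -0.0748  0.1535] F [ 0.2  0.5 -0.4] w 0.386 q6 [-0.28  0.1   1.75  0.    1.29 -0.19]
tool axes x [0.082 0.997 0.001] y [ 0.997 -0.082  0.009] z [ 0.009  0.001 -1.   ]
units [-0.06 -0.12  6.22] roll -0.01 (-0.0deg)
```

View pics/s10.png

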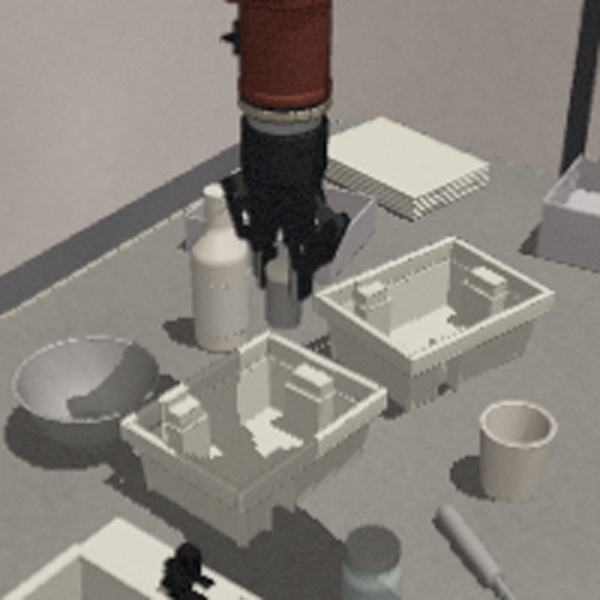

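Call:
apply_moves:
  motion:
    - [[-0.06,-0.12,1.5],0]
    - [[-0.06,-0.12,3],0]
    - [[-0.06,-0.12,4],0]
    - [[-0.06,-0.12,5],0]
    - [[-0.06,-0.12,5.5],0]
    - [[-0.06,-0.12,5.9],0]
    - [[-0.06,-0.12,6.1],0]
    - [[-0.06,-0.12,6.2],0]
    - [[-0.06,-0.12,6.22],0]
    - [[-0.06,-0.12,6.22],0]

```text
clock: 15.8
tcp_pos: [0.5557, -0.0754, -0.0014]
orientation: [2.304, 2.125, 0.012]
force: [0.5, -0.4, -0.7]
gripper_width: 0.392
```

```bash
python3 - <<'E'
from h import *
st()
im,d=cap("side","s11"); crop(im,170,370,60,260,3,"pics/s11.png")
E
```

```text
t 15.8 tcp [ 0.5557 -0.0754 -0.0014] F [ 0.5 -0.4 -0.7] w 0.392 q6 [-0.28  0.29  1.85  0.    1.   -0.2 ]
tool axes x [0.081 0.997 0.001] y [ 0.997 -0.081  0.01 ] z [ 0.01  0.   -1.  ]
```

View pics/s11.png

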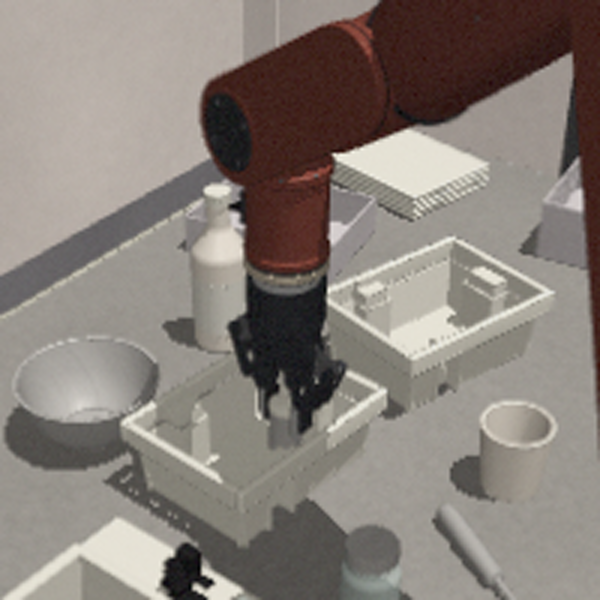

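Call:
apply_moves:
  motion:
    - [[0,0,0.03],0]
    - [[0,0,0.06],0]
    - [[0,0,0.09],0]
    - [[0,0,0.1],0]
    - [[0,0,0.1],0]
    - [[0,0,0.1],0]
    - [[0,0,0.1],0]
    - [[0,0,0.1],0]
    - [[0,0,0.1],0]
    - [[0,0,0.1],0]

```text
clock: 17.1
tcp_pos: [0.556, -0.0754, -0.0024]
orientation: [2.304, 2.125, 0.012]
force: [-4.5, 1.3, 10.1]
gripper_width: 0.389
```

Call:
apply_moves:
  motion:
    - [[0,0,-0.03],0]
    - [[0,0,-0.03],0]
    - [[0,0,-0.03],0]
    - [[0,0,-0.03],0]
    - [[0,0,-0.1],0]
    - [[0,0,-0.6],0]
    - [[0,0,-1.5],0]
    - [[0,0,-3],0]
    - [[0,0,-5],0]
    - [[0,0,-6.5],0]
  gripper: -0.15

```text
clock: 18.35
tcp_pos: [0.5552, -0.0756, 0.1636]
orientation: [2.302, 2.124, 0.014]
force: [0.3, -0.7, 0.5]
gripper_width: 0.572
```

```bash
python3 - <<'E'
from h import *
move((0.502,0.308,0.13),(1,-0.05))
im,d=cap("side","s12"); crop(im,170,370,60,260,3,"pics/s12.png")
E
```

```text
t 18.35 tcp [ 0.5552 -0.0756  0.1636] F [ 0.3 -0.7  0.5] w 0.572 q6 [-0.28  0.08  1.74  0.    1.31 -0.2 ]
tool axes x [0.08  0.997 0.   ] y [ 0.997 -0.08   0.013] z [ 0.013 -0.001 -1.   ]
units [15.12 -3.37  1.3 ] roll -0.22 (-1.8deg)
```

View pics/s12.png

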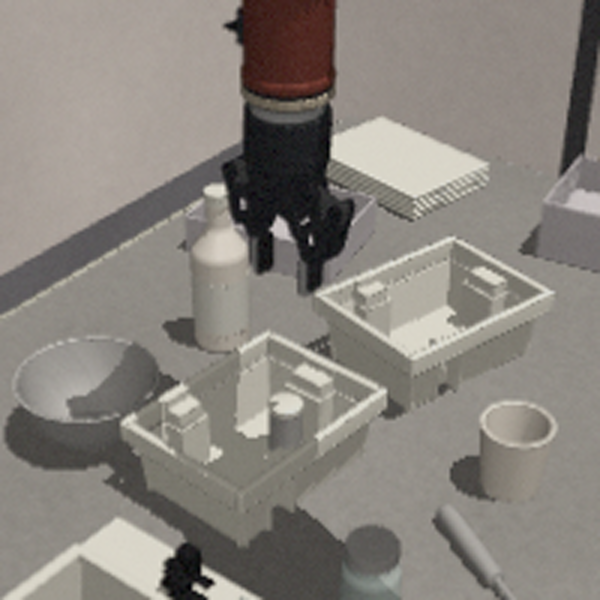

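Call:
apply_moves:
  motion:
    - [[2,-0.4,0],0]
    - [[4,-0.9,0],-0.1]
    - [[6,-1.3,0],-0.2]
    - [[8,-1.8,0],-0.2]
    - [[10,-2.2,0],-0.2]
    - [[12,-2.7,0],-0.2]
    - [[14,-3.1,0.6],-0.2]
    - [[15.12,-3.37,1.3],-0.2]
    - [[15.12,-3.37,1.3],-0.2]
    - [[15.12,-3.37,1.3],-0.2]
  gripper: -0.4

```text
clock: 19.65
tcp_pos: [0.5055, 0.3066, 0.1353]
orientation: [2.266, 2.151, 0.021]
force: [0.8, -1.0, 0.3]
gripper_width: 0.702
```

```bash
python3 - <<'E'
from h import *
move((0.502,0.308,0.00),(1,-0.05))
im,d=cap("side","s13"); crop(im,100,300,130,330,3,"pics/s13.png")
E
```

```text
t 19.65 tcp [0.5055 0.3066 0.1353] F [ 0.8 -1.   0.3] w 0.702 q6 [ 0.42  0.17  1.69 -0.01  1.26  0.48]
tool axes x [ 0.052  0.999 -0.002] y [ 0.998 -0.052  0.022] z [ 0.021 -0.003 -1.   ]
units [ 0.06 -0.26  5.41] roll -0.02 (-0.1deg)
```

View pics/s13.png

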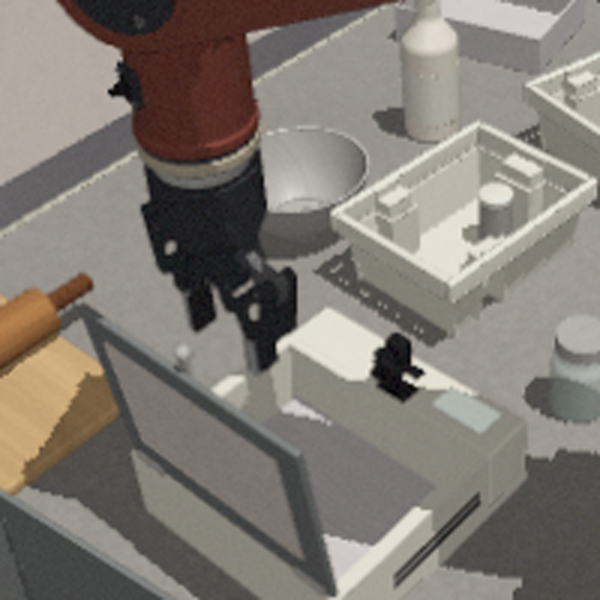

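Call:
apply_moves:
  motion:
    - [[0.06,-0.26,1],0]
    - [[0.06,-0.26,2],0]
    - [[0.06,-0.26,3],0]
    - [[0.06,-0.26,3.8],0]
    - [[0.06,-0.26,4.4],0]
    - [[0.06,-0.26,4.9],0]
    - [[0.06,-0.26,5.2],0]
    - [[0.06,-0.26,5.4],0]
    - [[0.06,-0.26,5.4],0]
    - [[0.06,-0.26,5.4],0]

```text
clock: 20.95
tcp_pos: [0.5029, 0.308, 0.0009]
orientation: [2.267, 2.15, 0.023]
force: [-0.1, -0.0, -0.0]
gripper_width: 0.701
```

Call:
apply_moves:
  motion:
    - [[0,0,0],0]
    - [[0,0,0],0]
    - [[0,0,0],0]
    - [[0,0,0],0]
    - [[0,0,0],0]
    - [[0,0,0],0]
    - [[0,0,-0.5],0]
    - [[0,0,-1.5],0]
    - [[0,0,-3],0]
    - [[0,0,-4.5],0]
  gripper: 1

```text
clock: 22.2
tcp_pos: [0.5, 0.3081, 0.1146]
orientation: [2.267, 2.149, 0.023]
force: [0.5, 0.5, 0.2]
gripper_width: 0.39
```

```bash
python3 - <<'E'
from h import *
move((0.5588,-0.034,0.16),(0.9967,-0.0815))
im,d=cap("side","s14"); crop(im,100,300,130,330,3,"pics/s14.png")
E
```

```text
t 22.2 tcp [0.5    0.3081 0.1146] F [0.5 0.5 0.2] w 0.39 q6 [ 0.43  0.19  1.72 -0.01  1.21  0.48]
tool axes x [ 0.053  0.999 -0.002] y [ 0.998 -0.053  0.023] z [ 0.023 -0.003 -1.   ]
units [-13.54   3.12  -1.72] roll 0.20 (1.6deg)
```

View pics/s14.png

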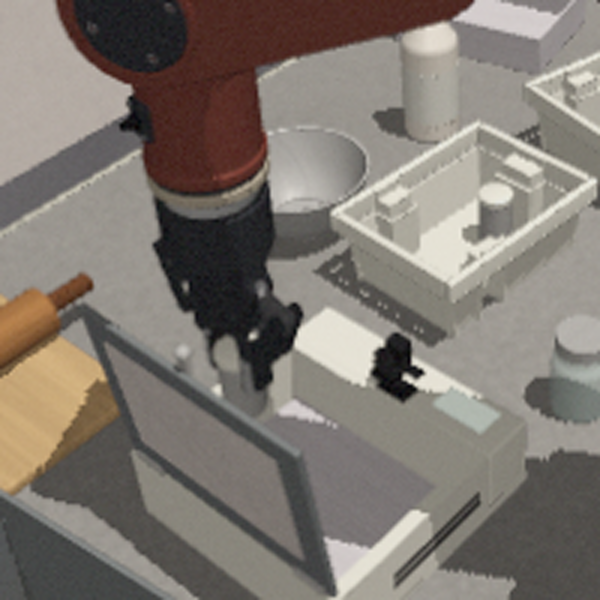

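Call:
apply_moves:
  motion:
    - [[0,0,-1.2],0]
    - [[-2,0.4,-1.72],0]
    - [[-4,0.9,-1.72],0]
    - [[-6,1.4,-1.72],0.2]
    - [[-8,1.8,-1.72],0.2]
    - [[-10,2.3,-1.72],0.2]
    - [[-12,2.8,-1.72],0.2]
    - [[-13.54,3.12,-1.72],0.2]
    - [[-13.54,3.12,-1.72],0.2]
    - [[-13.54,3.12,-1.72],0.2]

```text
clock: 23.5
tcp_pos: [0.5617, -0.0321, 0.1654]
orientation: [2.296, 2.116, 0.036]
force: [-0.6, 0.0, -1.2]
gripper_width: 0.389
```

```bash
python3 - <<'E'
from h import *
move((0.5588,-0.034,-0.0005),(0.9967,-0.0815))
im,d=cap("side","s15")
for P,c in comps("side",d,0.055,0.08,(0.5,0.62,-0.12,0.04),15): print('pot',c.round(1),len(P),rect(P),P.mean(0).round(4))
E
```

```text
t 23.5 tcp [ 0.5617 -0.0321  0.1654] F [-0.6  0.  -1.2] w 0.389 q6 [-0.2   0.07  1.75  0.01  1.29 -0.12]
tool axes x [0.081 0.997 0.004] y [ 0.996 -0.081  0.03 ] z [ 0.03   0.001 -1.   ]
units [-0.11 -0.31  6.63] roll 0.00 (0.0deg)
pot [269.5 190.8] 194 (array([ 0.54845856, -0.09063823]), array([63.72036362, 48.90272141]), -77.68296909332275) [ 0.5512 -0.0936  0.0638]
pot [232.5 198.9] 73 (array([0.61203571, 0.00203016]), array([36.4005928 , 14.62210751]), 86.25170135498047) [0.6129 0.0039 0.0647]
pot [258.4 213.7] 36 (array([0.51084799, 0.01253487]), array([32.98532104, 17.2166729 ]), -81.94498825073242) [0.5087 0.0154 0.0686]
```

Call:
apply_moves:
  motion:
    - [[-0.11,-0.31,1.5],0]
    - [[-0.11,-0.31,3],0]
    - [[-0.11,-0.31,4.2],0]
    - [[-0.11,-0.31,5.2],0]
    - [[-0.11,-0.31,5.9],0]
    - [[-0.11,-0.31,6.3],0]
    - [[-0.11,-0.31,6.5],0]
    - [[-0.11,-0.31,6.62],0]
    - [[-0.11,-0.31,6.66],0]
    - [[-0.11,-0.31,6.66],0]

```text
clock: 24.8
tcp_pos: [0.5591, -0.0337, -0.0008]
orientation: [2.294, 2.116, 0.037]
force: [0.2, -0.1, -1.7]
gripper_width: 0.388
```

Call:
apply_moves:
  motion:
    - [[0,0,0.02],0]
    - [[0,0,0.04],0]
    - [[0,0,0.05],0]
    - [[0,0,0.05],0]
    - [[0,0,0.05],0]
    - [[0,0,0.05],0]
    - [[0,0,0.05],0]
    - [[0,0,0.05],0]
    - [[0,0,0.05],0]
    - [[0,0,0.05],0]

```text
clock: 26.05
tcp_pos: [0.5592, -0.0337, -0.002]
orientation: [2.294, 2.116, 0.037]
force: [-0.1, 0.4, -0.1]
gripper_width: 0.386
```

Call:
apply_moves:
  motion:
    - [[0,0,0.02],0]
    - [[0,0,0.04],0]
    - [[0,0,0.06],0]
    - [[0,0,0.06],0]
    - [[0,0,0.06],0]
    - [[0,0,0.06],0]
    - [[0,0,0.06],0]
    - [[0,0,0.06],0]
    - [[0,0,0.06],0]
    - [[0,0,0.06],0]

```text
clock: 27.3
tcp_pos: [0.5594, -0.0336, -0.0022]
orientation: [2.294, 2.117, 0.037]
force: [-5.4, 0.2, 10.1]
gripper_width: 0.389
```

Call:
apply_moves:
  motion:
    - [[0,0,-0.03],0]
    - [[0,0,-0.03],0]
    - [[0,0,-0.03],0]
    - [[0,0,-0.03],0]
    - [[0,0,-0.1],0]
    - [[0,0,-0.6],0]
    - [[0,0,-1.5],0]
    - [[0,0,-3],0]
    - [[0,0,-5],0]
    - [[0,0,-6.5],0]
  gripper: -0.15

```text
clock: 28.55
tcp_pos: [0.5551, -0.034, 0.1637]
orientation: [2.292, 2.115, 0.04]
force: [0.3, -0.1, -0.1]
gripper_width: 0.575
```

```bash
python3 - <<'E'
from h import *
st()
im,d=cap("side","s16"); crop(im,100,360,60,320,2.3,"pics/s16.png")
im,d=cap("top","t16"); crop(im,70,450,80,320,2,"pics/t16.png")
for P,c in comps("side",d,0.055,0.08,(0.5,0.62,-0.12,0.04),15): pass
X=cloud("side",np.load("pics/s16.npz")['d']); m=(X[...,2]>0.09)&(X[...,2]<0.25)&(X[...,1]>0.355)&(X[...,1]<0.40)&(X[...,0]<0.6)&(X[...,0]>0.33); P=X[m]; print('cover',len(P),P.min(0),P.max(0))
A=np.c_[P[:,0],P[:,2],np.ones(len(P))]; print(np.linalg.lstsq(A,P[:,1],rcond=None)[0])
E
```

```text
t 28.55 tcp [ 0.5551 -0.034   0.1637] F [ 0.3 -0.1 -0.1] w 0.575 q6 [-0.21  0.05  1.77  0.01  1.28 -0.13]
tool axes x [0.08  0.997 0.003] y [ 0.996 -0.08   0.034] z [ 0.034  0.    -0.999]
cover 2645 [0.3540064  0.36992299 0.09002941] [0.57028138 0.38757814 0.24951973]
[-0.01530272  0.07079511  0.37445159]
```

View pics/s16.png

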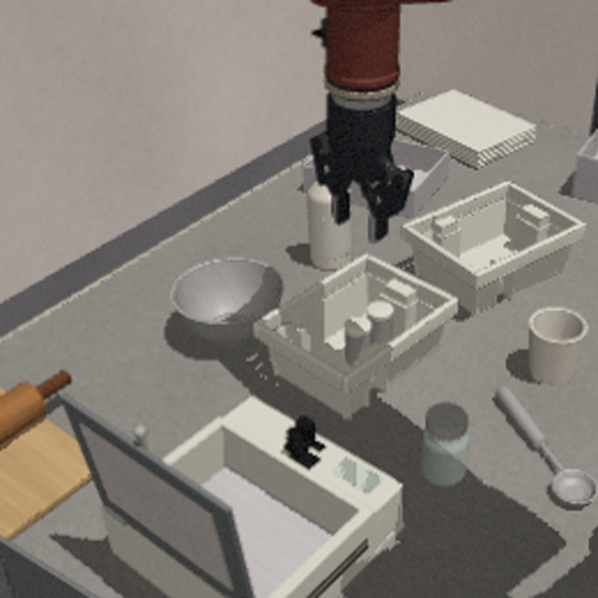

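View pics/t16.png

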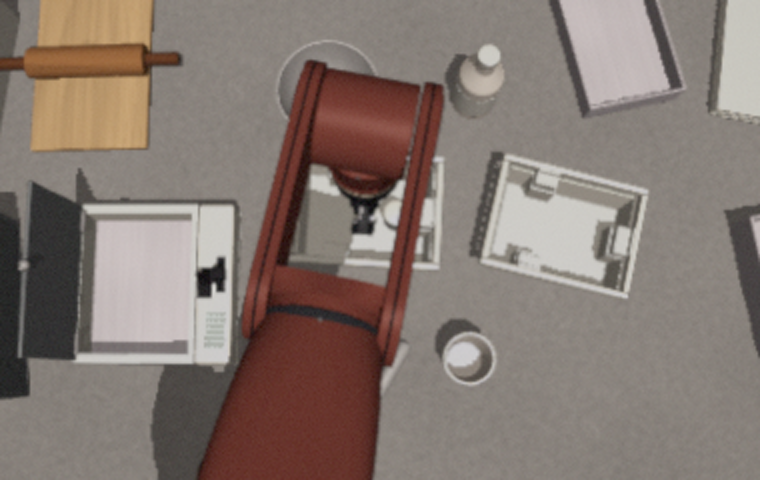

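```bash
python3 - <<'E'
from h import *
X=cloud("top",np.load("pics/t16.npz")['d'])
m=(X[...,2]>0.1)&(X[...,1]>0.39)&(X[...,0]<0.6)&(X[...,0]>0.36); P=X[m]
for x in np.arange(0.37,0.6,0.03):
    Q=P[abs(P[:,0]-x)<0.01]; print(round(x,2),len(Q),Q[:,1].min().round(3) if len(Q) else '',Q[:,2].max().round(3) if len(Q) else '')
    Q=Q[Q[:,1]>0.41]; 
    if len(Q): print('   box',Q[np.argmin(Q[:,1])].round(3),Q[Q[:,2]>Q[:,2].max()-0.02][:,1].min())
X=cloud("side",np.load("pics/s16.npz")['d'])
m=(X[...,2]>0.1)&(X[...,1]>0.395)&(X[...,0]<0.6)&(X[...,0]>0.36); P=X[m]
print(len(P),P.min(0),P.max(0))
move((0.455,0.418,0.24),(1,-0.03))
E
```

```text
0.37 70 0.464 0.152
   box [0.374 0.464 0.115] 0.46440621283296757
0.4 75 0.466 0.153
   box [0.398 0.466 0.112] 0.4675660715327558
0.43 75 0.469 0.153
   box [0.424 0.469 0.1  ] 0.4703236964327461
0.46 65 0.472 0.153
   box [0.45  0.472 0.11 ] 0.47260234186220085
0.49 66 0.475 0.154
   box [0.482 0.475 0.113] 0.474965815087956
0.52 66 0.478 0.151
   box [0.511 0.478 0.123] 0.4787379646599843
0.55 406 0.481 0.155
   box [0.542 0.481 0.133] 0.4816392962950192
0.58 10 0.53 0.15
   box [0.589 0.53  0.15 ] 0.5302159536895312
4322 [0.36020001 0.46544997 0.10000362] [0.59999659 0.71658642 0.15245163]
t 28.65 tcp [ 0.558  -0.0345  0.1671] F [-0.1 -0.4 -0.4] w 0.577 q6 [-0.21  0.05  1.77  0.01  1.28 -0.13]
tool axes x [0.08  0.997 0.002] y [ 0.996 -0.08   0.042] z [ 0.042 -0.001 -0.999]
units [17.72 -5.44 -3.1 ] roll -0.36 (-2.9deg)
```

```bash
python3 - <<'E'
from h import *
for i in range(4):
    st(); ctrl.capture("top")
E
```

```text
t 28.65 tcp [ 0.558  -0.0345  0.1671] F [-0.1 -0.4 -0.4] w 0.577 q6 [-0.21  0.05  1.77  0.01  1.28 -0.13]
tool axes x [0.08  0.997 0.002] y [ 0.996 -0.08   0.042] z [ 0.042 -0.001 -0.999]
t 28.7 tcp [ 0.5566 -0.0343  0.1642] F [-0.3  0.1  0.1] w 0.574 q6 [-0.21  0.05  1.77  0.01  1.28 -0.13]
tool axes x [0.08  0.997 0.003] y [ 0.996 -0.08   0.038] z [ 0.038 -0.    -0.999]
t 28.75 tcp [ 0.5551 -0.034   0.1619] F [-0.3  0.3 -0.6] w 0.576 q6 [-0.21  0.05  1.78  0.01  1.28 -0.13]
tool axes x [0.08  0.997 0.003] y [ 0.996 -0.08   0.034] z [ 0.034  0.    -0.999]
t 28.8 tcp [ 0.5541 -0.0337  0.1602] F [-0.4 -0.2 -0.1] w 0.574 q6 [-0.21  0.05  1.78  0.01  1.28 -0.13]
tool axes x [0.08  0.997 0.004] y [ 0.996 -0.08   0.031] z [ 0.031  0.001 -1.   ]
```

```bash
python3 - <<'E'
from h import *
for i in range(8):
    o=ctrl.get_obs();M=R.from_rotvec(o['orientation']).as_matrix();print(round(o['clock'],2),M[:,2].round(4),o['tcp_pos'].round(4)); 
    if M[0,2]<0.024 : break
    ctrl.capture("top")
E
```

```text
28.85 [ 0.0293  0.0014 -0.9996] [ 0.5535 -0.0337  0.1593]
28.9 [ 0.0284  0.0016 -0.9996] [ 0.5533 -0.0336  0.1588]
28.95 [ 0.0281  0.0017 -0.9996] [ 0.5533 -0.0336  0.1586]
29.0 [ 0.0282  0.0016 -0.9996] [ 0.5534 -0.0336  0.1587]
29.05 [ 0.0285  0.0016 -0.9996] [ 0.5535 -0.0336  0.1588]
29.1 [ 0.029   0.0015 -0.9996] [ 0.5537 -0.0337  0.1591]
29.15 [ 0.0294  0.0014 -0.9996] [ 0.5539 -0.0337  0.1593]
29.2 [ 0.0298  0.0013 -0.9996] [ 0.5541 -0.0337  0.1595]
```

```bash
python3 - <<'E'
from h import *
move((0.455,0.42,0.255),(1,-0.03))
E
```

```text
t 29.25 tcp [ 0.5541 -0.0338  0.1597] F [ 0.3 -0.6 -1. ] w 0.576 q6 [-0.21  0.06  1.78  0.01  1.28 -0.13]
tool axes x [0.08  0.997 0.004] y [ 0.996 -0.08   0.03 ] z [ 0.03   0.001 -1.   ]
units [17.79 -5.3  -3.91] roll -0.36 (-2.9deg)
```

Call:
apply_moves:
  motion:
    - [[1.5,-0.5,-2],0]
    - [[3.6,-1.1,-3.9],0]
    - [[5.7,-1.7,-3.91],0]
    - [[7.8,-2.3,-3.91],-0.2]
    - [[9.9,-3,-3.91],-0.36]
    - [[12,-3.6,-3.91],-0.36]
    - [[14,-4.2,-3.91],-0.36]
    - [[16,-4.8,-3.91],-0.36]
    - [[17.2,-5.15,-3.91],-0.36]
    - [[17.79,-5.3,-3.91],-0.36]
  gripper: 1

```text
clock: 30.5
tcp_pos: [0.4541, 0.4215, 0.2547]
orientation: [2.238, 2.176, 0.034]
force: [-0.8, -0.8, -0.3]
gripper_width: -0.0
```

```bash
python3 - <<'E'
from h import *
for i in range(8): ctrl.capture("top")
move((0.455,0.42,0.172),(1,-0.03))
im,d=cap("side","s17"); crop(im,60,260,130,330,3,"pics/s17.png")
E
```

```text
t 30.9 tcp [0.4555 0.419  0.2553] F [0.1 0.5 0.2] w -0.0 q6 [ 0.63  0.15  1.49 -0.02  1.47  0.66]
tool axes x [0.032 0.999 0.002] y [ 0.999 -0.032  0.03 ] z [ 0.03   0.001 -1.   ]
units [ 0.03 -0.12  3.33] roll -0.01 (-0.1deg)
```

View pics/s17.png

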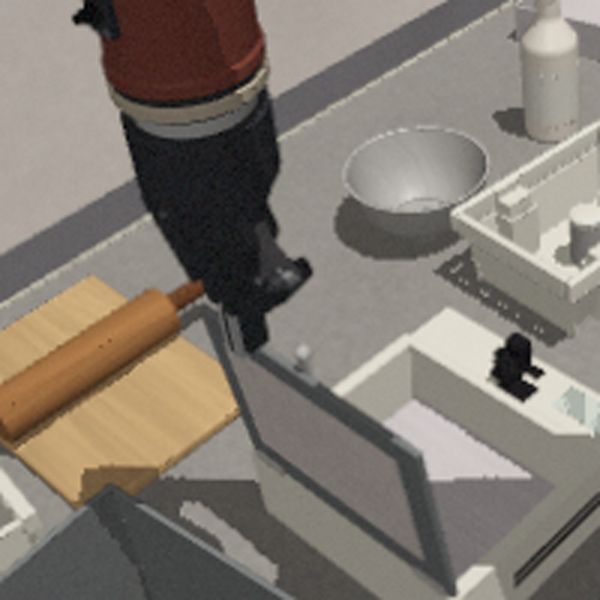

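```bash
python3 - <<'E'
from h import *
print((proj("side",[[0.4555,0.419,0.292],[0.461,0.385,0.24],[0.569,0.38,0.24],[0.355,0.385,0.24],[0.4555,0.419,0.21]])-[60,130])*3)
X=cloud("side",np.load("pics/s17.npz")['d']); m=(X[...,2]>0.2)&(X[...,2]<0.5)&(X[...,1]>0.37)&(X[...,1]<0.5)&(X[...,0]<0.6)&(X[...,0]>0.33);P=X[m]
for lo in np.arange(0.2,0.4,0.01):
    Q=P[(P[:,2]>=lo)&(P[:,2]<lo+0.01)]
    if len(Q): print(round(lo,2),len(Q),Q[:,:2].min(0).round(3),Q[:,:2].max(0).round(3))
E
```

```text
[[246.22064763 342.8902146 ]
 [296.78770066 368.74964474]
 [197.91303071 295.65093523]
 [415.67138703 446.62799884]
 [269.81026444 436.14936044]]
0.2 187 [0.355 0.379] [0.568 0.386]
0.21 208 [0.354 0.38 ] [0.57  0.387]
0.22 165 [0.355 0.381] [0.569 0.387]
0.23 246 [0.355 0.375] [0.572 0.387]
0.24 23 [0.456 0.371] [0.469 0.381]
0.25 18 [0.457 0.372] [0.468 0.38 ]
0.29 22 [0.441 0.414] [0.461 0.431]
0.3 60 [0.438 0.413] [0.461 0.431]
0.31 63 [0.437 0.413] [0.459 0.431]
0.32 37 [0.438 0.418] [0.459 0.431]
0.33 53 [0.42 0.41] [0.48  0.433]
0.34 110 [0.412 0.411] [0.49  0.433]
0.35 130 [0.402 0.412] [0.498 0.438]
0.36 134 [0.394 0.413] [0.506 0.438]
0.37 205 [0.388 0.409] [0.509 0.438]
0.38 224 [0.389 0.41 ] [0.512 0.44 ]
0.39 211 [0.402 0.412] [0.47 0.44]
```

Call:
apply_moves:
  motion:
    - [[0,0,0.7],0]
    - [[0,-0.1,1.4],0]
    - [[0.03,-0.1,2.1],0]
    - [[0.03,-0.12,2.7],0]
    - [[0.03,-0.12,3.1],0]
    - [[0.03,-0.12,3.3],0]
    - [[0.03,-0.12,3.33],0]
    - [[0.03,-0.12,3.33],0]
    - [[0.03,-0.12,3.33],0]
    - [[0.03,-0.12,3.33],0]

```text
clock: 32.2
tcp_pos: [0.4552, 0.4202, 0.1725]
orientation: [2.241, 2.172, 0.037]
force: [0.8, 0.4, -1.1]
gripper_width: -0.002
```

```bash
python3 - <<'E'
from h import *
o,M=st()
for y,z in [(.383,.176),(.3466,.1728),(.3122,.1602),(.2822,.1392),(.2588,.1112),(.2475,.0895),(.2402,.0662),(.238,.0542),(.237,.042)]:
    print((M.T@(np.array([0.456,y,z])-o['tcp_pos'])/0.025).round(2))
E
```

```text
t 32.2 tcp [0.4552 0.4202 0.1725] F [ 0.8  0.4 -1.1] w -0.002 q6 [ 0.63  0.2   1.59 -0.02  1.32  0.66]
tool axes x [0.032 0.999 0.003] y [ 0.999 -0.032  0.031] z [ 0.031  0.002 -1.   ]
[-1.49  0.08 -0.14]
[-2.94  0.13 -0.02]
[-4.32  0.15  0.48]
[-5.52  0.17  1.32]
[-6.46  0.16  2.44]
[-6.91  0.15  3.31]
[-7.21  0.13  4.24]
[-7.3   0.12  4.72]
[-7.34  0.1   5.21]
```

Call:
apply_moves:
  motion:
    - [[-0.8,0,-0.1],0]
    - [[-1.49,0.08,-0.14],0]
    - [[-2.2,0.1,-0.1],0]
    - [[-2.94,0.13,-0.02],0]
    - [[-3.6,0.14,0.2],0]
    - [[-4.32,0.15,0.48],0]
    - [[-4.95,0.16,0.88],0]
    - [[-5.52,0.17,1.32],0]
    - [[-6,0.17,1.85],0]
    - [[-6.46,0.16,2.44],0]

```text
clock: 33.45
tcp_pos: [0.4559, 0.258, 0.1101]
orientation: [2.241, 2.172, 0.037]
force: [0.3, 0.4, 0.6]
gripper_width: 0.002
```

```bash
python3 - <<'E'
from h import *
im,d=cap("side","s18"); crop(im,60,260,130,330,3,"pics/s18.png")
o,M=st()
for y,z in [(.2588,.1112),(.2475,.0895),(.2402,.0662),(.238,.0542),(.237,.042),(.237,.036)]:
    print((M.T@(np.array([0.456,y,z])-o['tcp_pos'])/0.025).round(2))
E
```

```text
t 33.5 tcp [0.4544 0.2564 0.1077] F [-0.7 -0.9 -1.5] w -0.001 q6 [ 0.37  0.03  1.9  -0.01  1.18  0.41]
tool axes x [0.032 0.999 0.   ] y [ 0.999 -0.032  0.027] z [ 0.027 -0.001 -1.   ]
[ 0.1   0.06 -0.14]
[-0.35  0.05  0.73]
[-0.65  0.04  1.66]
[-0.73  0.03  2.14]
[-0.77  0.02  2.63]
[-0.77  0.01  2.87]
```

View pics/s18.png

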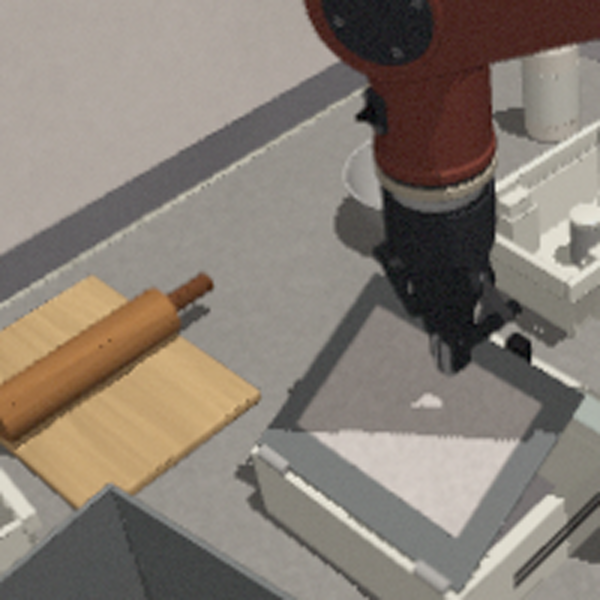

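Call:
apply_moves:
  motion:
    - [[-0.1,0.05,0.3],0]
    - [[-0.35,0.05,0.73],0]
    - [[-0.5,0.05,1.2],0]
    - [[-0.65,0.04,1.66],0]
    - [[-0.7,0.04,1.9],0]
    - [[-0.73,0.03,2.14],0]
    - [[-0.75,0.02,2.35],0]
    - [[-0.77,0.02,2.5],0]
    - [[-0.77,0.02,2.63],0]
    - [[-0.77,0.02,2.65],0]

```text
clock: 34.75
tcp_pos: [0.456, 0.2369, 0.0416]
orientation: [2.242, 2.172, 0.029]
force: [-3.0, -1.6, 6.7]
gripper_width: -0.003
```

```bash
python3 - <<'E'
from h import *
im,d=cap("side","s19"); crop(im,60,260,130,330,3,"pics/s19.png")
st()
X=cloud("side",d); m=(X[...,0]>0.4)&(X[...,0]<0.42)&(X[...,1]>0.2)&(X[...,1]<0.36)&(X[...,2]>0.05)&(X[...,2]<0.12);P=X[m]; print(np.polyfit(P[:,1]-0.366,P[:,2],1))
E
```

```text
t 34.8 tcp [0.456  0.2369 0.0417] F [-2.9 -1.   6.1] w -0.0 q6 [ 0.33  0.11  1.96 -0.01  1.05  0.37]
tool axes x [ 0.032  0.999 -0.   ] y [ 0.999 -0.032  0.027] z [ 0.027 -0.001 -1.   ]
[0.00452506 0.07938411]
```

View pics/s19.png

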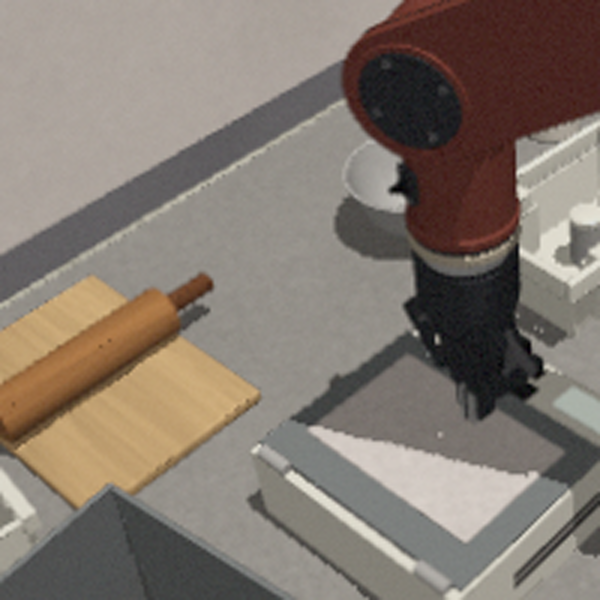

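Call:
apply_moves:
  motion:
    - [[0,0,0.06],0]
    - [[0,0,0.12],0]
    - [[0,0,0.15],0]
    - [[0,0,0.15],0]
    - [[0,0,0.15],0]
    - [[0,0,0.15],0]
    - [[0,0,0.15],0]
    - [[0,0,0.15],0]
    - [[0,0,0.15],0]
    - [[0,0,0.15],0]

```text
clock: 36.05
tcp_pos: [0.4562, 0.2368, 0.0399]
orientation: [2.242, 2.172, 0.028]
force: [-8.3, -4.2, 18.4]
gripper_width: 0.002
```

Pressed with about 18 N. I'll back off slowly and check that the cover stays shut.

Call:
apply_moves:
  motion:
    - [[0,0,-0.2],0]
    - [[0,0,-0.4],0]
    - [[0,0,-0.6],0]
    - [[0,0,-0.8],0]
    - [[0,0,-1.0],0]
    - [[0,0,-1.2],0]
    - [[0,0,-1.4],0]
    - [[0,0,-1.6],0]
    - [[0,0,-1.6],0]
    - [[0,0,-1.6],0]

```text
clock: 37.3
tcp_pos: [0.455, 0.2368, 0.0798]
orientation: [2.242, 2.172, 0.028]
force: [-0.5, 0.6, 0.3]
gripper_width: 0.001
```

```bash
python3 - <<'E'
from h import *
im,d=cap("side","s20"); crop(im,60,260,130,330,3,"pics/s20.png")
st()
X=cloud("side",d); m=(X[...,0]>0.4)&(X[...,0]<0.42)&(X[...,1]>0.2)&(X[...,1]<0.36)&(X[...,2]>0.05)&(X[...,2]<0.12);P=X[m]; print(np.polyfit(P[:,1]-0.366,P[:,2],1))
E
```

```text
t 37.35 tcp [0.4549 0.2368 0.0797] F [ 1.2 -0.4 -0. ] w -0.001 q6 [ 0.33  0.05  1.94 -0.01  1.12  0.37]
tool axes x [ 0.031  1.    -0.001] y [ 0.999 -0.031  0.026] z [ 0.026 -0.002 -1.   ]
[-0.00678823  0.07936645]
```

View pics/s20.png

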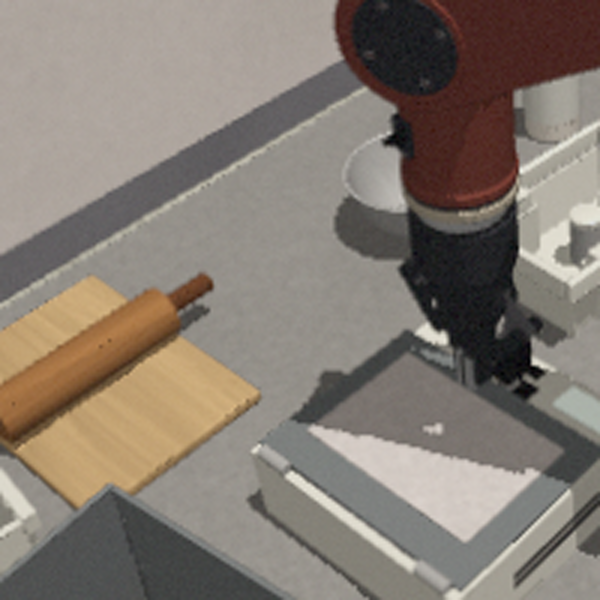

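```bash
cat > tubs.py <<'E'
from h import *
def tubs(n,d):
    out=[]
    for P,c in comps(n,d,0.077,0.09,(0.38,0.8,-0.6,0.12),150):
        ctr,wh,a=rect(P); out.append((c.round(0),len(P),ctr.round(4),wh.round(0),round(a,1),P.mean(0).round(4)))
    return out
E
python3 - <<'E'
from tubs import *
im,d=cap("top","t20"); crop(im,170,420,120,290,3,"pics/t20.png")
for t in tubs("top",d): print(t)
for P,c in comps("top",d,0.055,0.072,(0.5,0.62,-0.12,0.04),15): print('pot',c.round(1),len(P),rect(P),P.mean(0).round(4))
im,d=cap("side","s21")
for t in tubs("side",d): print(t)
move((0.555,-0.212,0.17),(-0.2592,-0.9658))
E
```

```text
(array([253., 185.]), 903, array([ 0.5588, -0.034 ]), array([210., 161.]), 85.4, array([ 0.5568, -0.0341,  0.0829]))
(array([352., 193.]), 909, array([ 0.529 , -0.3092]), array([213., 161.]), 75.0, array([ 0.5278, -0.3093,  0.083 ]))
pot [239.5 167.2] 34 (array([ 6.12599548e-01, -1.84459686e-05]), array([31.623106  , 12.10475922]), 86.37848663330078) [0.611  0.0029 0.0629]
pot [278.3 188.3] 29 (array([ 0.55226416, -0.10971095]), array([46.10166168, 16.75968742]), -1.3976516723632812) [ 0.5488 -0.105   0.0602]
pot [252.8 185.7] 122 (array([ 0.55736047, -0.03351729]), array([33.37511063, 33.02557755]), 18.262903213500977) [ 0.5571 -0.0336  0.0633]
pot [268.1 186.5] 121 (array([ 0.55450604, -0.07633404]), array([33.78250122, 32.40034866]), 89.15823364257812) [ 0.5541 -0.0766  0.0632]
pot [237.3 202.4] 32 (array([0.50952753, 0.00851689]), array([33.67773056, 16.95503998]), 88.61361694335938) [0.5108 0.0102 0.0626]
(array([314., 160.]), 475, array([ 0.5288, -0.3074]), array([213., 163.]), 74.6, array([ 0.5237, -0.2995,  0.0811]))
(array([264., 198.]), 486, array([ 0.5572, -0.0318]), array([213., 162.]), 85.9, array([ 0.5321, -0.0434,  0.0812]))
t 37.45 tcp [0.4549 0.2368 0.0796] F [0.2 0.3 0.5] w -0.003 q6 [ 0.33  0.05  1.94 -0.01  1.12  0.37]
tool axes x [ 0.031  1.    -0.001] y [ 0.999 -0.031  0.026] z [ 0.026 -0.002 -1.   ]
units [-17.82   4.66  -3.48] roll -9.60 (-76.8deg)
```

View pics/t20.png

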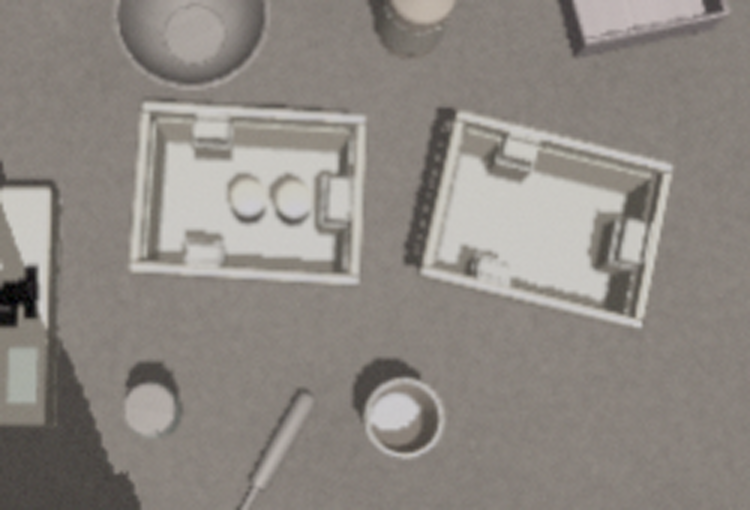

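Call:
apply_moves:
  motion:
    - [[0,0,-1.5],1.3]
    - [[-2,0.5,-3],2.6]
    - [[-4.2,1.1,-3.48],3.9]
    - [[-6.5,1.7,-3.48],5.2]
    - [[-8.8,2.3,-3.48],6.5]
    - [[-11,2.9,-3.48],7.8]
    - [[-13.2,3.4,-3.48],9.1]
    - [[-15.2,4,-3.48],10.4]
    - [[-16.8,4.4,-3.48],11.7]
    - [[-17.82,4.66,-3.48],12.9]
  gripper: 0.3
  grip_force: 70

```text
clock: 38.7
tcp_pos: [0.555, -0.2142, 0.1696]
orientation: [-3.111, 0.421, -0.04]
force: [-0.1, 0.6, -0.4]
gripper_width: 0.351
```

```bash
python3 - <<'E'
from tubs import *
for i in range(6): ctrl.capture("top")
im,d=cap("side","s22"); crop(im,170,370,30,230,3,"pics/s22.png")
for t in tubs("side",d): print(t)
move((0.555,-0.212,0.022),(-0.2592,-0.9658))
E
```

```text
(array([314., 160.]), 493, array([ 0.5281, -0.3089]), array([216., 166.]), 73.8, array([ 0.5242, -0.2991,  0.0809]))
(array([254., 198.]), 670, array([ 0.5591, -0.0315]), array([214., 164.]), 85.1, array([ 0.5544, -0.0228,  0.0812]))
t 39.05 tcp [ 0.5549 -0.2108  0.1699] F [-0.2  0.7  0.3] w 0.35 q6 [-0.5   0.14  1.66  0.01  1.31  1.32]
tool axes x [ 0.966 -0.256  0.025] y [-0.256 -0.967 -0.005] z [ 0.026 -0.001 -1.   ]
units [-0.13  0.08  5.91] roll 0.02 (0.2deg)
```

View pics/s22.png

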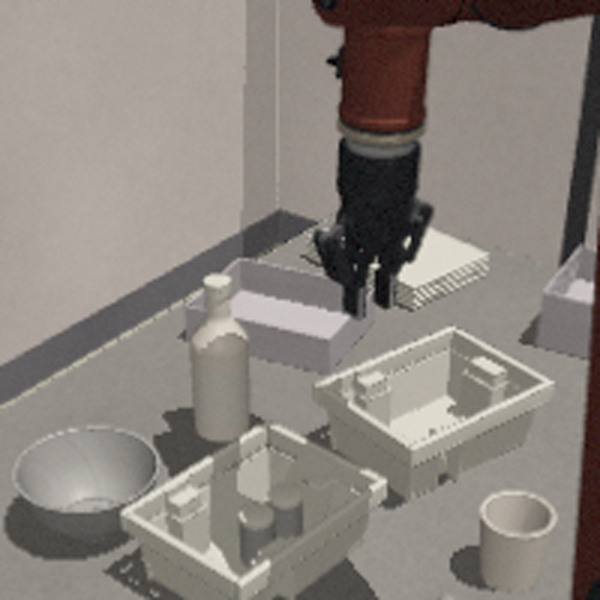

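```bash
python3 - <<'E'
from h import *
d=np.load("pics/t20.npz")['d']
P=[P for P,c in comps("top",d,0.077,0.09,(0.38,0.8,-0.6,-0.15),150)][0]
a=np.radians(75); u=np.array([np.cos(a),np.sin(a)]); c=np.array([0.529,-0.3092]); q=P[:,:2]-c; s=q@u; t=q@np.array([-u[1],u[0]])
E=(s>90)&(abs(t)<60); 
p=np.polyfit(t[E],s[E],1); print(E.sum(),p,np.degrees(p[0]),s[E].min(),s[E].max(), np.histogram(s[E],8))
for sg in(1,-1):
    L=(sg*t>66)&(abs(s)<80); print(np.degrees(np.polyfit(s[L],t[L],1)[0]),t[L].mean())
E
```

```text
Traceback (most recent call last):
TypeError: expected non-empty vector for x
```

```bash
python3 - <<'E'
from h import *
d=np.load("pics/t20.npz")['d']
def fit(c,ang,box):
    P=np.concatenate([P for P,_ in comps("top",d,0.077,0.09,box,60)])
    a=np.radians(ang); u=np.array([np.cos(a),np.sin(a)]); v=np.array([-u[1],u[0]]); q=P[:,:2]-np.array(c); s=q@u; t=q@v
    for lab,E in (('+end',(s>90/1e3)&(abs(t)<.06)),('-end',(s<-.09)&(abs(t)<.06))):
        p=np.polyfit(t[E],s[E],1); print(lab,E.sum(),'ang',np.degrees(p[0]).round(2),'mean',s[E].mean().round(4),s[E].min().round(4),s[E].max().round(4))
    for sg in(1,-1):
        L=(sg*t>.066)&(abs(s)<.08); print('side',sg,np.degrees(np.polyfit(s[L],t[L],1)[0]).round(2),t[L].mean().round(4))
fit((0.529,-0.3092),75,(0.38,0.8,-0.6,-0.15)); fit((0.5588,-0.034),85.4,(0.38,0.8,-0.15,0.12))
E
```

```text
+end 142 ang 0.36 mean 0.1016 0.0968 0.1064
-end 166 ang 0.73 mean -0.099 -0.1056 -0.0912
side 1 -0.95 0.0739
side -1 0.32 -0.0741
+end 141 ang 0.2 mean 0.1002 0.0956 0.1052
-end 159 ang -0.02 mean -0.0998 -0.1052 -0.0909
side 1 -0.72 0.0755
side -1 0.37 -0.0739
```

Call:
apply_moves:
  motion:
    - [[-0.1,0.06,1.2],0]
    - [[-0.12,0.06,2.4],0]
    - [[-0.12,0.06,3.4],0]
    - [[-0.12,0.06,4.3],0]
    - [[-0.12,0.06,5],0]
    - [[-0.12,0.06,5.5],0]
    - [[-0.12,0.06,5.8],0]
    - [[-0.12,0.06,5.91],0]
    - [[-0.12,0.06,5.91],0]
    - [[-0.12,0.06,5.91],0]

```text
clock: 40.3
tcp_pos: [0.5558, -0.212, 0.0228]
orientation: [-3.113, 0.406, -0.042]
force: [-0.6, -0.7, 0.5]
gripper_width: 0.349
```

```bash
python3 - <<'E'
from h import *
im,d=cap("side","s23"); crop(im,250,350,110,200,6,"pics/s23.png")
move((0.555,-0.212,0.022),(-0.2592,-0.9658))
E
```

```text
t 40.35 tcp [ 0.5558 -0.212   0.0228] F [ 0.4 -0.6  1.5] w 0.348 q6 [-0.5   0.31  1.76  0.01  1.04  1.32]
tool axes x [ 0.966 -0.256  0.026] y [-0.256 -0.967 -0.005] z [ 0.027 -0.002 -1.   ]
units [-0.03  0.01  0.03] roll 0.02 (0.2deg)
```

View pics/s23.png

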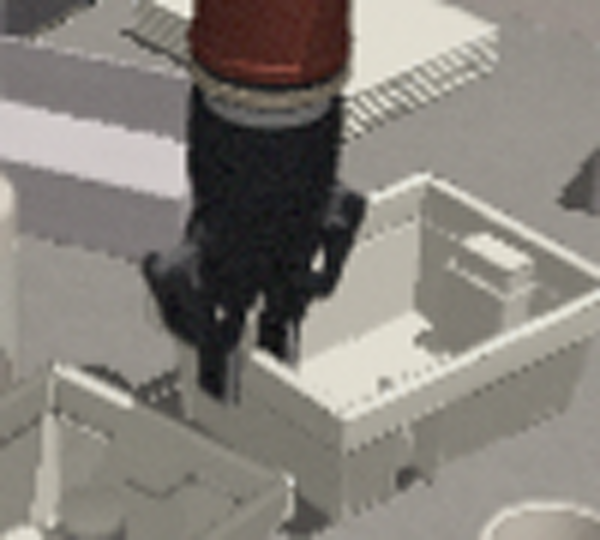

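Fingers straddle the plain-end rim, one on each side, so I'll close and then lift gently.

Call:
apply_moves:
  motion:
    - [[0,0,0],0]
    - [[0,0,0],0]
    - [[0,0,0],0]
    - [[0,0,0],0]
    - [[0,0,0],0]
    - [[0,0,0],0]
    - [[0,0,0],0]
    - [[0,0,0],0]
    - [[0,0,0],0]
    - [[0,0,0],0]
  gripper: 1
  grip_force: 80

```text
clock: 41.6
tcp_pos: [0.5571, -0.2126, 0.0241]
orientation: [-3.114, 0.407, -0.046]
force: [-1.2, 0.4, 5.0]
gripper_width: 0.072
```

Call:
apply_moves:
  motion:
    - [[0,0,-0.3],0]
    - [[0,0,-0.7],0]
    - [[0,0,-1.1],0]
    - [[0,0,-1.5],0]
    - [[0,0,-2],0]
    - [[0,0,-2.5],0]
    - [[0,0,-3],0]
    - [[0,0,-3.3],0]
    - [[0,0,-3.5],0]
    - [[0,0,-3.5],0]

```text
clock: 42.85
tcp_pos: [0.5546, -0.2124, 0.1119]
orientation: [-3.114, 0.407, -0.047]
force: [0.7, 0.0, -2.1]
gripper_width: 0.072
```

```bash
python3 - <<'E'
from h import *
im,d=cap("side","s24"); crop(im,220,370,50,200,4,"pics/s24.png")
st()
E
```

```text
t 42.9 tcp [ 0.5544 -0.2122  0.1114] F [ 0.7 -0.2 -2. ] w 0.07 q6 [-0.51  0.19  1.72  0.01  1.2   1.32]
tool axes x [ 0.966 -0.257  0.029] y [-0.257 -0.966 -0.005] z [ 0.029 -0.003 -1.   ]
```

View pics/s24.png

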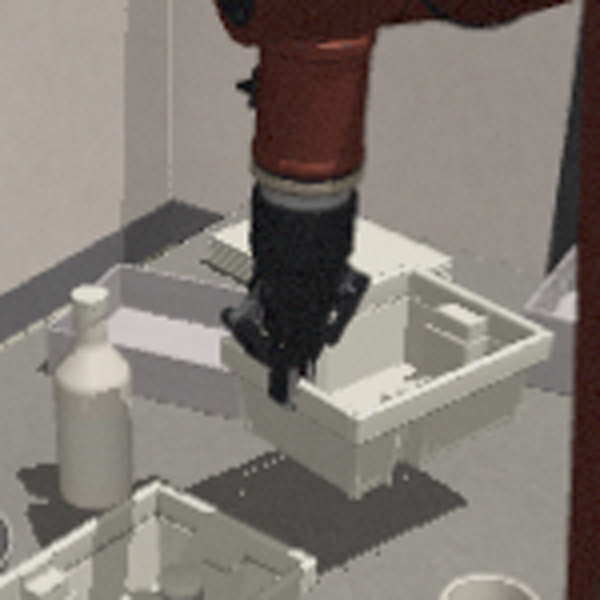

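Call:
apply_moves:
  motion:
    - [[0,0,-1],0]
    - [[0,0,-2],0]
    - [[-0.3,-0.1,-3],0]
    - [[-0.9,-0.4,-4],0]
    - [[-1.5,-0.7,-5],0]
    - [[-2.1,-1,-5.9],0]
    - [[-2.7,-1.3,-5.9],0]
    - [[-3.2,-1.5,-5.9],0]
    - [[-3.5,-1.64,-5.9],0]
    - [[-3.5,-1.64,-5.9],0]

```text
clock: 44.15
tcp_pos: [0.4757, -0.1495, 0.2561]
orientation: [-3.114, 0.406, -0.045]
force: [-0.8, 0.2, -1.9]
gripper_width: 0.07
```

Call:
apply_moves:
  motion:
    - [[0,0,0],-0.6]
    - [[0,0,0],-1.6]
    - [[0,0,0],-2.8]
    - [[0,0,0],-4]
    - [[0,0,0],-5.2]
    - [[0,0,0],-6.4]
    - [[0,0,0],-7.6]
    - [[0,0,0],-8.8]
    - [[0,0,0],-10]
    - [[0,0,0],-11]

```text
clock: 45.4
tcp_pos: [0.4758, -0.1499, 0.2556]
orientation: [2.504, 1.866, 0.032]
force: [-0.2, 0.5, -2.2]
gripper_width: 0.075
```

```bash
python3 - <<'E'
from h import *
for i in range(5): ctrl.capture("top")
im,d=cap("side","s25"); cv2.imwrite("pics/s25.png",im[:,:,::-1])
move((0.48,-0.15,0.26),(0.0814,0.9967))
E
```

```text
t 45.7 tcp [ 0.4757 -0.1496  0.2559] F [ 0.2 -0.4 -1.7] w 0.071 q6 [-0.47 -0.15  1.79  0.01  1.47 -0.18]
tool axes x [0.292 0.956 0.006] y [ 0.956 -0.292  0.028] z [ 0.028 -0.002 -1.   ]
units [ 0.04  0.17 -0.16] roll 9.71 (77.7deg)
```

View pics/s25.png

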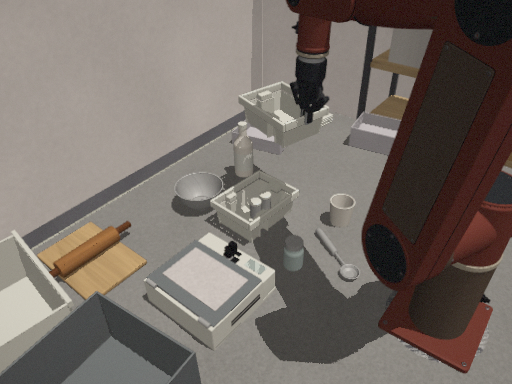

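Call:
apply_moves:
  motion:
    - [[0,0,0],-1]
    - [[0,0,0],-2.3]
    - [[0,0,0],-3.6]
    - [[0,0,0],-4.9]
    - [[0,0,0],-6.2]
    - [[0,0,0],-7.5]
    - [[0,0,0],-8.8]
    - [[0,0,0],-10.1]
    - [[0,0,0],-11.4]
    - [[0,0,0],-12.5]

```text
clock: 46.95
tcp_pos: [0.4759, -0.1499, 0.256]
orientation: [0.184, 3.107, -0.002]
force: [-0.4, 0.6, -2.1]
gripper_width: 0.069
```

```bash
python3 - <<'E'
from h import *
for i in range(5): ctrl.capture("top")
im,d=cap("side","s26"); cv2.imwrite("pics/s26.png",im[:,:,::-1])
o,M=st()
X=cloud("side",d)
m=(X[...,0]>0.35)&(X[...,0]<0.7)&(X[...,1]>-0.2)&(X[...,1]<0.15)&(X[...,2]>0.2)&(X[...,2]<0.36)&(im.min(2)>120)
P=X[m]; print(len(P),P.min(0),P.max(0))
move((0.55,-0.134,0.16),(0.0814,0.9967))
E
```

```text
t 47.25 tcp [ 0.4758 -0.1497  0.256 ] F [-0.2  0.  -2.6] w 0.069 q6 [-0.47 -0.15  1.79  0.01  1.47 -1.92]
tool axes x [-0.992  0.125 -0.029] y [0.125 0.992 0.001] z [ 0.028 -0.003 -1.   ]
1262 [ 0.3912261  -0.16435273  0.22675483] [0.5759737  0.06779728 0.33220003]
t 47.25 tcp [ 0.4758 -0.1497  0.256 ] F [-0.2  0.  -2.6] w 0.069 q6 [-0.47 -0.15  1.79  0.01  1.47 -1.92]
tool axes x [-0.992  0.125 -0.029] y [0.125 0.992 0.001] z [ 0.028 -0.003 -1.   ]
units [-2.76  0.99  3.92] roll -0.31 (-2.5deg)
```

View pics/s26.png

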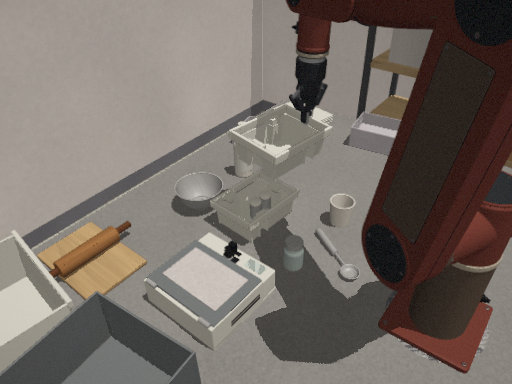

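Call:
apply_moves:
  motion:
    - [[-0.4,0.1,0],0]
    - [[-0.9,0.3,0.2],0]
    - [[-1.4,0.5,0.8],-0.1]
    - [[-1.9,0.7,1.4],-0.2]
    - [[-2.4,0.9,2],-0.31]
    - [[-2.8,1.05,2.6],-0.31]
    - [[-2.8,1.05,3.2],-0.31]
    - [[-2.8,1.05,3.5],-0.31]
    - [[-2.8,1.05,3.6],-0.31]
    - [[-2.8,1.05,3.6],-0.31]

```text
clock: 48.5
tcp_pos: [0.5511, -0.1329, 0.1684]
orientation: [0.128, 3.11, -0.003]
force: [-0.3, -0.2, -1.5]
gripper_width: 0.067
```

```bash
python3 - <<'E'
from h import *
for i in range(4): ctrl.capture("top")
im,d=cap("side","s27"); crop(im,180,330,70,230,4,"pics/s27.png")
o,M=st()
X=cloud("side",d); np.save("pics/X27.npy",X)
move((0.551,-0.132,0.14),(0.0811,0.9967))
im,d=cap("top","t27"); crop(im,180,330,110,260,4,"pics/t27.png")
E
```

```text
t 48.75 tcp [ 0.5513 -0.1329  0.1687] F [-0.3 -0.2 -2.1] w 0.069 q6 [-0.38  0.08  1.74  0.01  1.3  -1.87]
tool axes x [-0.996  0.082 -0.03 ] y [ 0.082  0.997 -0.001] z [ 0.029 -0.003 -1.   ]
t 48.75 tcp [ 0.5513 -0.1329  0.1687] F [-0.3 -0.2 -2.1] w 0.069 q6 [-0.38  0.08  1.74  0.01  1.3  -1.87]
tool axes x [-0.996  0.082 -0.03 ] y [ 0.082  0.997 -0.001] z [ 0.029 -0.003 -1.   ]
units [0.05 0.03 1.15] roll -0.00 (-0.0deg)
```

View pics/s27.png

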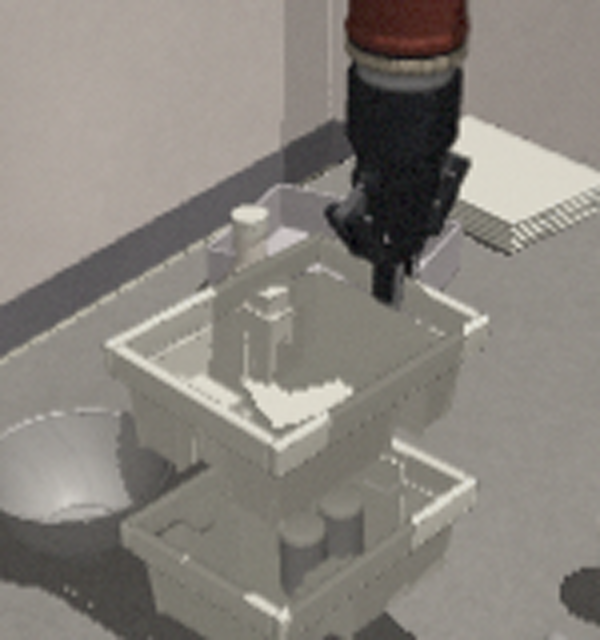

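View pics/t27.png

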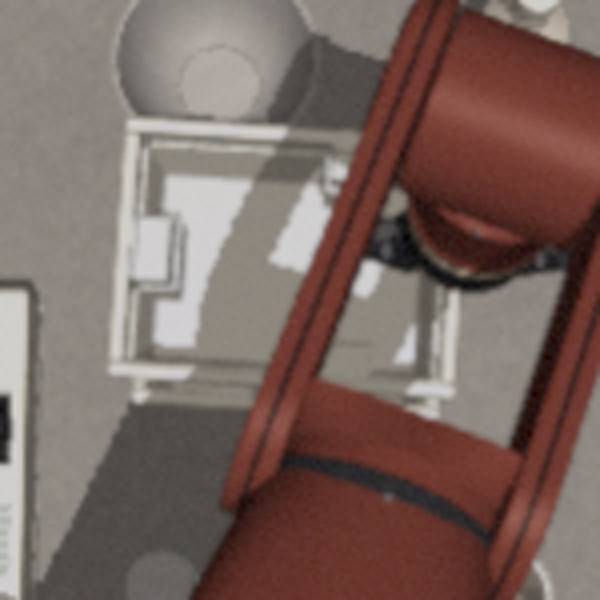

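```bash
python3 - <<'E'
from h import *
c=np.array([0.5588,-0.034]); a=np.radians(85.35); u=-np.array([np.cos(a),np.sin(a)]); v=np.array([-u[1],u[0]])  # low-tub x,y axes
print('u',u,'v',v)
for n,f in(("top","t27"),("side","s27")):
    z=np.load(f"pics/{f}.npz"); X=cloud(n,z['d']); im=z['im']
    m=(X[...,2]>0.15)&(X[...,2]<0.26)&(im.min(2)>85)&(im.max(2).astype(int)-im.min(2)<40); P=X[m]
    q=P[:,:2]-c; s=q@u; t=q@v; k=(abs(s)<.13)&(abs(t)<.11); P,s,t=P[k],s[k],t[k]
    print(n,len(P),'s',np.percentile(s,[0.5,99.5]).round(4),'t',np.percentile(t,[0.5,99.5]).round(4))
    for lo in np.arange(-0.12,0.10,0.03):
        K=(s>lo)&(s<lo+.03); 
        if K.sum()>20: zt=np.percentile(P[K,2],97); B=K&(P[:,2]>zt-.012); print(round(lo,2),'ztop',zt.round(3),'t range',t[B].min().round(4),t[B].max().round(4))
    if n=='top':
        E=(s<-.085)&(abs(t)<.06); E&=P[:,2]>np.percentile(P[E,2],80)-.008
        p=np.polyfit(t[E],s[E],1); print('end band',E.sum(),s[E].mean(),s[E].min(),s[E].max(),np.degrees(p[0]),'roll slope',np.polyfit(t[E],P[E,2],1))
E
```

```text
u [-0.08106875 -0.99670851] v [ 0.99670851 -0.08106875]
top 2777 s [-0.1062  0.1015] t [-0.0835  0.0751]
-0.12 ztop 0.235 t range -0.0835 0.0746
-0.09 ztop 0.235 t range -0.0839 0.0761
-0.06 ztop 0.235 t range -0.0833 0.0762
-0.03 ztop 0.235 t range -0.0839 0.0763
0.0 ztop 0.236 t range -0.0788 0.0757
0.03 ztop 0.234 t range -0.0835 0.0748
0.06 ztop 0.225 t range -0.0842 -0.0158
0.09 ztop 0.228 t range -0.0839 -0.0161
end band 221 -0.10100848415712743 -0.10711266021618683 -0.08561079641690966 0.22345287116240536 roll slope [0.07008348 0.2283895 ]
side 3651 s [-0.1093  0.0998] t [-0.0841  0.074 ]
-0.12 ztop 0.233 t range -0.0839 0.076
-0.09 ztop 0.233 t range -0.0834 0.0746
-0.06 ztop 0.233 t range -0.0845 0.0774
-0.03 ztop 0.233 t range -0.0839 0.0754
0.0 ztop 0.231 t range -0.0844 0.0759
0.03 ztop 0.233 t range -0.0829 0.0743
0.06 ztop 0.231 t range -0.085 0.076
0.09 ztop 0.232 t range -0.0826 0.077
```

Call:
apply_moves:
  motion:
    - [[0,0,0.5],0]
    - [[-0.05,0,1],0]
    - [[-0.05,0,1.4],0]
    - [[-0.05,0,1.7],0]
    - [[-0.05,0,2],0]
    - [[-0.05,0,2.2],0]
    - [[-0.05,0,2.35],0]
    - [[-0.05,0,2.43],0]
    - [[-0.05,0,2.43],0]
    - [[-0.05,0,2.43],0]

```text
clock: 50.05
tcp_pos: [0.5545, -0.1332, 0.1081]
orientation: [0.127, 3.109, -0.003]
force: [1.0, 0.9, -2.1]
gripper_width: 0.068
```

```bash
cat > held.py <<'E'
from h import *
c=np.array([0.5588,-0.034]); a=np.radians(85.35); u=-np.array([np.cos(a),np.sin(a)]); v=np.array([-u[1],u[0]])
def held(n,z0,z1):
    im,d=ctrl.capture(n); X=cloud(n,d)
    m=(X[...,2]>z0)&(X[...,2]<z1)&(im.min(2)>85)&(im.max(2).astype(int)-im.min(2)<40); P=X[m]
    q=P[:,:2]-c; s=q@u; t=q@v; k=(abs(s)<.13)&(abs(t)<.11); P,s,t=P[k],s[k],t[k]
    print(n,len(P),'s',np.percentile(s,[0.5,99.5]).round(4),'t',np.percentile(t,[0.5,99.5]).round(4))
    # rim top plane: side strips
    for lab,K in(('t-',(t<-.07)&(s<.05)),('t+',(t>.066)&(s<.05)),('s-',(s<-.095)&(abs(t)<.07)),('s+',(s>.095)&(abs(t)<.07))):
        if K.sum()>8:
            zt=np.percentile(P[K,2],90); B=K&(P[:,2]>zt-.01); print(lab,K.sum(),'ztop',np.median(P[B,2]).round(4),'t',t[B].mean().round(4),'s',s[B].mean().round(4))
    return im
E
python3 - <<'E'
from held import *
st(); im=held("side",0.09,0.2); crop(im,180,330,90,240,4,"pics/s28.png"); im=held("top",0.09,0.2)
E
```

```text
t 50.05 tcp [ 0.5545 -0.1332  0.1081] F [ 1.   0.9 -2.1] w 0.068 q6 [-0.38  0.14  1.78  0.01  1.19 -1.87]
tool axes x [-0.996  0.082 -0.03 ] y [ 0.082  0.997 -0.001] z [ 0.03  -0.003 -1.   ]
side 3334 s [-0.1093  0.099 ] t [-0.0813  0.077 ]
t- 371 ztop 0.1603 t -0.0776 s -0.0343
t+ 551 ztop 0.1709 t 0.0718 s -0.0342
s- 450 ztop 0.1651 t 0.0032 s -0.1054
s+ 63 ztop 0.1642 t -0.0108 s 0.0992
top 2243 s [-0.1062  0.1019] t [-0.0803  0.0781]
t- 142 ztop 0.163 t -0.0765 s -0.0601
t+ 451 ztop 0.1735 t 0.0733 s -0.0354
s- 265 ztop 0.168 t 0.0014 s -0.1016
s+ 66 ztop 0.1642 t -0.044 s 0.0991
```

View pics/s28.png

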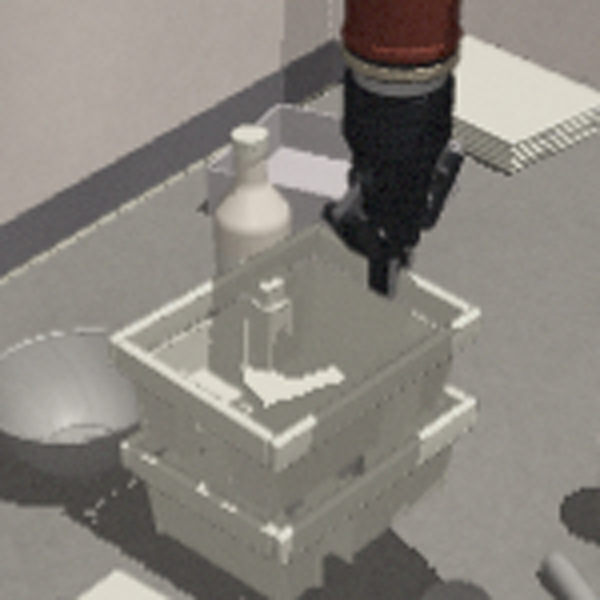

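Call:
apply_moves:
  motion:
    - [[0.08,0,0],0]
    - [[0.08,0,0.06],0]
    - [[0.08,0,0.12],0]
    - [[0.08,0,0.18],0]
    - [[0.08,0,0.24],0]
    - [[0.08,0,0.29],0]
    - [[0.08,0,0.33],0]
    - [[0.08,0,0.36],0]
    - [[0.08,0,0.36],0]
    - [[0.08,0,0.36],0]

```text
clock: 51.4
tcp_pos: [0.5533, -0.1336, 0.0999]
orientation: [0.127, 3.108, -0.004]
force: [-0.1, -3.4, 5.9]
gripper_width: 0.069
```

```bash
python3 - <<'E'
from held import *
st(); im=held("side",0.09,0.2); im=held("top",0.09,0.2)
E
```

```text
t 51.4 tcp [ 0.5533 -0.1336  0.0999] F [-0.1 -3.4  5.9] w 0.069 q6 [-0.38  0.15  1.79  0.01  1.17 -1.87]
tool axes x [-0.996  0.082 -0.031] y [ 0.082  0.997 -0.002] z [ 0.031 -0.004 -1.   ]
side 3000 s [-0.109   0.1003] t [-0.0829  0.0756]
t- 371 ztop 0.1533 t -0.0792 s -0.0354
t+ 412 ztop 0.1633 t 0.0707 s -0.0356
s- 437 ztop 0.1594 t 0.0035 s -0.1049
s+ 68 ztop 0.1561 t -0.0154 s 0.1003
top 1614 s [-0.1056  0.1027] t [-0.082   0.0768]
t- 149 ztop 0.1557 t -0.078 s -0.0602
t+ 326 ztop 0.1659 t 0.072 s -0.0345
s- 254 ztop 0.1622 t 0.0053 s -0.101
s+ 70 ztop 0.1559 t -0.0431 s 0.0993
```

Call:
apply_moves:
  motion:
    - [[0,0,0],0]
    - [[0,0,0],0]
    - [[0,0,0.02],0]
    - [[0,0,0.04],0]
    - [[0,0,0.06],0]
    - [[0,0,0.06],0]
    - [[0,0,0.06],0]
    - [[0,0,0.06],0]
    - [[0,0,0.06],0]
    - [[0,0,0.06],0]
  gripper: 1
  grip_force: 20

```text
clock: 52.75
tcp_pos: [0.5537, -0.1339, 0.099]
orientation: [0.127, 3.107, -0.005]
force: [-0.3, -3.4, 7.5]
gripper_width: 0.068
```

```bash
python3 - <<'E'
from held import *
st(); im=held("side",0.09,0.2); crop(im,180,330,90,240,4,"pics/s29.png");im=held("top",0.09,0.2)
E
```

```text
t 52.75 tcp [ 0.5537 -0.1339  0.099 ] F [-0.3 -3.4  7.5] w 0.068 q6 [-0.38  0.15  1.79  0.01  1.17 -1.87]
tool axes x [-0.996  0.082 -0.032] y [ 0.082  0.997 -0.002] z [ 0.032 -0.005 -0.999]
side 3000 s [-0.1088  0.1009] t [-0.0828  0.0759]
t- 378 ztop 0.1536 t -0.079 s -0.0338
t+ 419 ztop 0.163 t 0.0706 s -0.0354
s- 443 ztop 0.1598 t 0.0042 s -0.1046
s+ 88 ztop 0.1553 t -0.0161 s 0.0997
top 1596 s [-0.1056  0.1029] t [-0.082   0.0768]
t- 147 ztop 0.1562 t -0.0779 s -0.0589
t+ 329 ztop 0.1658 t 0.072 s -0.0355
s- 249 ztop 0.163 t 0.003 s -0.1006
s+ 81 ztop 0.1551 t -0.0427 s 0.0994
```

View pics/s29.png

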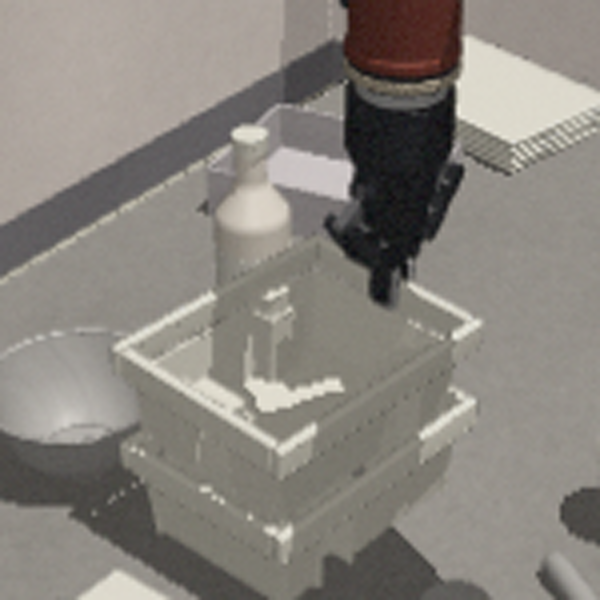

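Call:
apply_moves:
  motion:
    - [[0,0,-0.03],0]
    - [[0,0,-0.03],0]
    - [[0,0,-0.03],0]
    - [[0,0,-0.03],0]
    - [[0,0,-0.03],0]
    - [[0,0,-0.03],0]
    - [[0,0,-0.03],0]
    - [[0,0,-0.03],0]
    - [[0,0,-0.03],0]
    - [[0,0,-0.03],0]
  gripper: 0.4

```text
clock: 54.1
tcp_pos: [0.5537, -0.1339, 0.0998]
orientation: [0.127, 3.107, -0.005]
force: [-0.4, 0.4, 0.6]
gripper_width: 0.3
```

```bash
python3 - <<'E'
from held import *
st(); im=held("side",0.09,0.2); crop(im,180,330,90,240,4,"pics/s30.png");im=held("top",0.09,0.2)
E
```

```text
t 54.1 tcp [ 0.5537 -0.1339  0.0998] F [-0.4  0.4  0.6] w 0.3 q6 [-0.38  0.15  1.79  0.01  1.17 -1.87]
tool axes x [-0.996  0.082 -0.032] y [ 0.082  0.997 -0.002] z [ 0.032 -0.005 -0.999]
side 2919 s [-0.1091  0.1071] t [-0.0785  0.0809]
t- 352 ztop 0.1544 t -0.0749 s -0.0329
t+ 583 ztop 0.1543 t 0.0754 s -0.0307
s- 394 ztop 0.1549 t -0.0025 s -0.1052
s+ 66 ztop 0.1557 t -0.0137 s 0.1029
top 1603 s [-0.1059  0.1024] t [-0.0771  0.0827]
t- 136 ztop 0.1572 t -0.0736 s -0.0585
t+ 529 ztop 0.157 t 0.0771 s -0.036
s- 253 ztop 0.1569 t -0.0014 s -0.1011
s+ 64 ztop 0.1569 t -0.043 s 0.0991
```

View pics/s30.png

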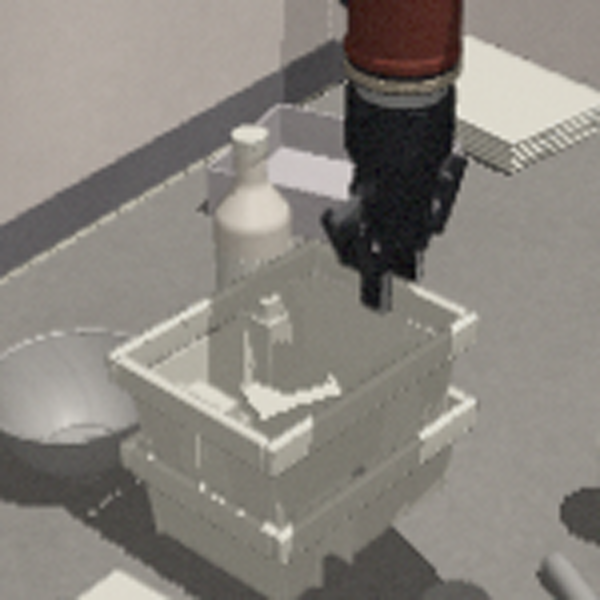

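Call:
apply_moves:
  motion:
    - [[0,0,-0.4],0]
    - [[0,0,-0.8],0]
    - [[0,0,-1.4],0]
    - [[0,0,-2.2],0]
    - [[0,0,-3.2],0]
    - [[0,0,-4.2],0]
    - [[0,-1,-4.6],0]
    - [[0.5,-3,-4.6],0]
    - [[1,-5,-4.6],0]
    - [[1.5,-7,-4.6],0]

```text
clock: 55.45
tcp_pos: [0.4981, -0.3062, 0.2154]
orientation: [0.126, 3.106, -0.007]
force: [0.1, -0.6, 0.6]
gripper_width: 0.3
```

Call:
apply_moves:
  motion:
    - [[0.6,-2,0],0]
    - [[1,-4,0],0]
    - [[1.5,-6,0],0]
    - [[2,-7,0],0]
    - [[2,-7,0],0]
    - [[2,-7,0],0]
    - [[2,-7,0],0]
    - [[2,-7,0],0]
    - [[2,-7,0],0]
    - [[2,-7,0],0]

```text
clock: 56.7
tcp_pos: [0.4342, -0.4763, 0.2143]
orientation: [0.126, 3.106, -0.007]
force: [-0.7, -0.4, -0.1]
gripper_width: 0.298
```

```bash
python3 - <<'E'
from held import *
st(); im=held("side",0.09,0.2); cv2.imwrite("pics/s31.png",cv2.resize(im[:,:,::-1],(768,576)));im=held("top",0.09,0.2); crop(im,90,410,80,300,2.4,"pics/t31.png")
im,d=cap("top","t31")
for P,c_ in comps("top",d,0.05,0.3,(0.25,0.9,-0.5,0.1),60): print('obj',c_.round(1),len(P),rect(P)[0].round(4),P[:,2].max().round(3))
X=cloud("top",d); m=(X[...,0]>0.37)&(X[...,0]<0.55)&(X[...,1]>0.21)&(X[...,1]<0.36)&(X[...,2]>0.05)&(X[...,2]<0.12);P=X[m]; print(np.polyfit(P[:,1]-0.366,P[:,2],1))
for P,c_ in comps("top",d,0.089,0.12,(0.33,0.6,0.14,0.3),5): print('knob',c_.round(1),len(P),P.mean(0).round(4))
E
```

```text
t 56.7 tcp [ 0.4342 -0.4763  0.2143] F [-0.7 -0.4 -0.1] w 0.298 q6 [-0.97  0.23  1.48  0.02  1.41 -2.46]
tool axes x [-0.996  0.081 -0.034] y [ 0.081  0.997 -0.003] z [ 0.033 -0.006 -0.999]
side 2989 s [-0.1003  0.1097] t [-0.0835  0.0769]
t- 402 ztop 0.1548 t -0.0795 s -0.0286
t+ 331 ztop 0.1545 t 0.0709 s -0.0281
s- 283 ztop 0.1539 t -0.0008 s -0.0979
s+ 510 ztop 0.1537 t -0.0004 s 0.104
top 2359 s [-0.0967  0.1122] t [-0.0825  0.0776]
t- 268 ztop 0.157 t -0.0778 s -0.0232
t+ 313 ztop 0.1571 t 0.072 s -0.0225
s- 45 ztop 0.156 t 0.009 s -0.0962
s+ 376 ztop 0.1569 t -0.0018 s 0.1078
obj [253.6 176.1] 5642 [ 0.6383 -0.0324] 0.165
obj [309.4 119.4] 614 [ 0.7333 -0.1947] 0.194
obj [220.4 256. ] 277 [0.363  0.0579] 0.092
obj [305.9 258.4] 193 [ 0.3513 -0.1677] 0.081
[-0.00746589  0.07953507]
knob [178.6 215.1] 39 [0.4739 0.1682 0.0964]
knob [170.6 216.8] 27 [0.4699 0.1902 0.0954]
```

View pics/s31.png

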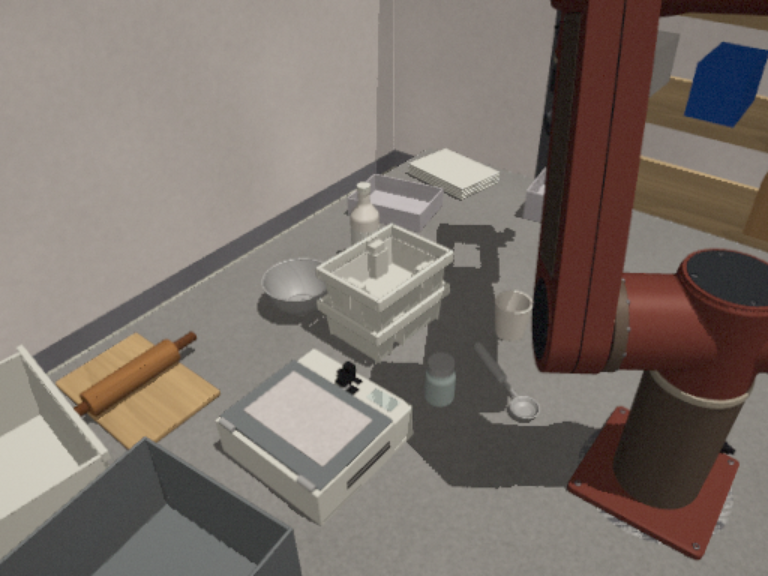

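View pics/t31.png

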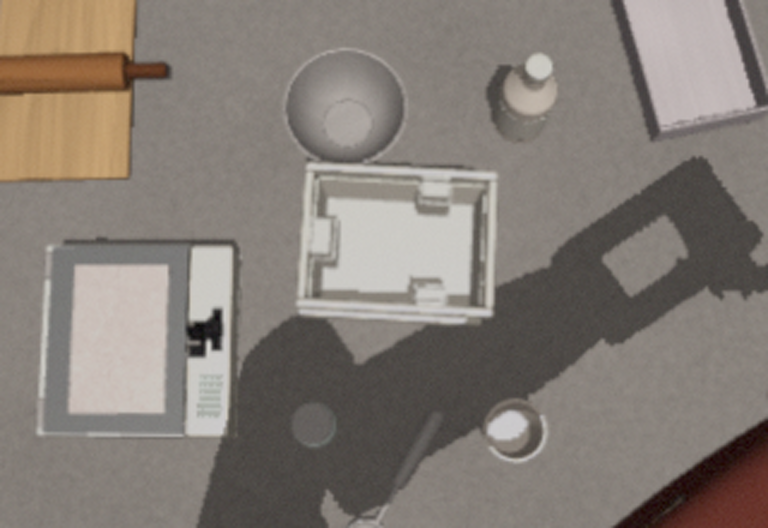

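```bash
python3 - <<'E'
from held import *
im,d=cap("side","s32"); crop(im,200,315,140,240,6,"pics/s32.png")
def low(d,n="side"):
    X=cloud(n,d); m=(X[...,2]>0.055)&(X[...,2]<0.088); P=X[m]; q=P[:,:2]-c; s=q@u; t=q@v; k=(abs(s)<.125)&(abs(t)<.1); s,t=s[k],t[k]
    e=(abs(t)<.07)&(s<-.08); l=(abs(s)<.07)&(t<-.06)
    print(n,'low end s',np.percentile(s[e],[2,50]).round(4),'side t',np.percentile(t[l],[2,50]).round(4), e.sum(),l.sum())
for f in("s21","s16","s27","s32"): print(f); low(np.load(f"pics/{f}.npz")['d'])
for i in range(3): held("side",0.12,0.2)
E
```

```text
s21
side low end s [-0.1082 -0.1058] side t [-0.0816 -0.0788] 140 294
s16
side low end s [-0.1083 -0.1056] side t [-0.0816 -0.0786] 306 300
s27
side low end s [-0.1081 -0.1057] side t [-0.0814 -0.0788] 309 298
s32
side low end s [-0.1052 -0.102 ] side t [-0.0828 -0.0792] 390 385
side 2007 s [-0.1005  0.1095] t [-0.0836  0.0776]
t- 374 ztop 0.1547 t -0.0793 s -0.0291
t+ 322 ztop 0.1547 t 0.071 s -0.0266
s- 280 ztop 0.1533 t -0.0005 s -0.098
s+ 417 ztop 0.1538 t -0.0036 s 0.1039
side 2015 s [-0.1005  0.109 ] t [-0.0836  0.0768]
t- 372 ztop 0.155 t -0.0794 s -0.0299
t+ 320 ztop 0.1547 t 0.071 s -0.0284
s- 282 ztop 0.1534 t -0.001 s -0.098
s+ 426 ztop 0.1539 t -0.001 s 0.1037
side 2007 s [-0.1004  0.1094] t [-0.0836  0.0776]
t- 378 ztop 0.155 t -0.0794 s -0.0286
t+ 332 ztop 0.1548 t 0.0708 s -0.0277
s- 272 ztop 0.1531 t -0.002 s -0.098
s+ 418 ztop 0.1541 t -0.0013 s 0.1039
```

View pics/s32.png

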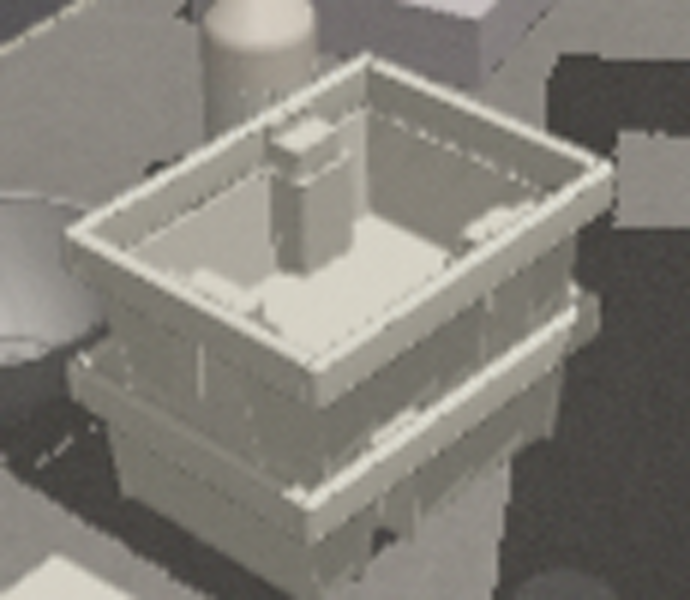

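```bash
python3 - <<'E'
from h import *
for f in("t16","t20","t31"):
    pass
for n,f in(("top","top1"),("top","t20"),("top","t31"),("side","side1"),("side","s32")):
    d=np.load(f"pics/{f}.npz")['d']; X=cloud(n,d)
    m=(X[...,2]>0.062)&(X[...,2]<0.076)&(np.hypot(X[...,0]-0.7365,X[...,1]-0.0171)<0.085)&(X[...,0]>0.66); P=X[m]; 
    (cc,r)=cv2.minEnclosingCircle((P[:,:2]*1000).astype(np.float32)); print(n,f,len(P),np.round(cc,1),round(r,1))
st()
E
```

```text
top top1 329 [737.   17.1] 75.7
top t20 332 [736.5  17.7] 75.6
top t31 317 [736.6  17.1] 75.9
side side1 253 [737.5  21.2] 77.0
side s32 212 [736.5  20.7] 77.0
t 57.05 tcp [ 0.4339 -0.4766  0.2142] F [-0.2  0.5 -0.5] w 0.301 q6 [-0.97  0.23  1.48  0.02  1.41 -2.46]
tool axes x [-0.996  0.081 -0.034] y [ 0.081  0.997 -0.003] z [ 0.033 -0.006 -0.999]
```

```bash
python3 - <<'E'
from rig import ctrl
print(ctrl.finish_job())
E
```

```text
the job is handed in; nothing more can be done
None
```

The salad order is packed and handed in at about 57 s, though two points below were not fully confirmed. I slid the latch so the cover flew open and moved the two pots that were inside to tub_low. I then pressed the cover shut with about 18 N, turned tub_top end for end, and set it on tub_low.

**Last checks:**
- **Pots:** the chamber was empty and both pots stood upright in tub_low.
- **Cover:** it lay flat and stayed shut after I backed off, with the knob at rest.
- **Stack:** the top rim is level, at 155–157 mm all round against the 158 mm expected when it rests on the lugs.
- **Counter items:** the bottle, bowl, jar and cup were within about 1 mm of where they started.

**Failed or disagreed:**
- **Tool height:** the real fingertips stood about 37 mm higher than the reported tool position, so I corrected every height by sight.
- **Stack shift:** after I let go and backed away, the stack had moved. tub_low went about 4 mm along its length, and tub_top about 4 mm further, which is within the lugs' play and still level. I don't know whether my retreat or the announced knock caused it.
- **Pots after the shift:** they are hidden under tub_top, so I could not see them again afterwards.

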